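# Load the drying rack: deck pieces on edge, separator sheet, battens on top

### The arm

A 6-joint arm with a two-finger parallel gripper is mounted at the origin on the work surface; the furniture and walls round the work are solid. World frame = base frame: x ahead of the robot, y to its left, z up, the work surface at z = 0. Lengths are in m, angles in degrees, forces in N, time in s.
With the tool pointing down it reaches from about 0.35 to 0.875 m from the base axis. Payload 4.2 kg.
Tool frame: the origin (TCP) lies midway between the tips of the shut fingers; the grasp point (between the pads) lies 19 mm behind it; z points along the fingers, y is the line along which they close (so a half turn about z gives the same grasp; the last joint's range is limited). The gripper opens to 87 mm and grips with 3 to 60 N. Pads are 19 mm wide; open, the fingers measure 117 mm over their backs; the gripper's body (75 mm by 190 mm) begins 51 mm behind the grasp point.
Start: joints at [-56.459, 22.042, 0.453, 0, -68.411, -14.817], TCP at [0.201, -0.592, 0.223] pointing down, gripper open.
Joint ranges: [-179.83, 179.83], [-69.29, 118.12], [-61.27, 80.66], [-181.25, 117.63], [-171.15, -9.14], [-177.46, 177.46]. Speed limits (degrees/s): [159.86, 159.86, 180, 180, 180, 180].

### API

Orientations are given as a 3x3 rotation matrix whose columns are the frame's x, y, z axes.
In Python, from station import sense, capture, camera_params, finish_job gives the robot as it stands.
- The arm moves only by the tool drive_tool, never from a script. Its argument "rows" is a list of rows, each an object of numbers: "tx", "ty", "tz": the shift along the tool's x, y, z in cm; "ax", "ay", "az": the turn, a rotation vector about the tool's x, y, z in rad; "claw": the finger opening in cm, from 0 to 8.7. In form: [{"tx": .., "ty": .., "tz": .., "ax": .., "ay": .., "az": .., "claw": ..}, ...]. A call has 1 to 10 rows; each row shifts and turns the commanded pose from where the row before left it, along the tool's axes as they then stand; what a row does not reach is not made up. A row lasts 1/12 s, in which the tool goes at most 41.7 mm and 7.16 degrees, less where a joint would pass 70% of its speed; a pose out of reach is approached as far as the arm can. A call with a gripper value outside its range is refused whole. The fingers move at their own pace and stop on an object; the grip force is fixed at half the most. Time passes only in rows, so rows that do not move let the fingers close. It gives the time, the measured TCP pose, the force, the opening and the grip force at its end, in the units of the state.
- sense(): the state, without advancing time (a new reading comes with each control period).
- capture(name): name is "side" or "top" or "wrist"; returns (picture, depth): 384x512x3 uint8, red, green, blue; 384x512 float32, m along the optical axis (not along the pixel's ray), 0 where there is no reading.
- camera_params(name): a dict with "intrinsics" (3x3 intrinsics, pixels), "R" (3x3) and "t" (3): a world point X has camera coordinates R X + t; the wrist camera has in their place "tool_from_camera" (4x4, takes a point from camera to tool coordinates, whose origin is the TCP and whose axes are the flange's). Camera axes: x right, y down, z forward; pixel columns grow to the right and rows downward; lengths in m; the calibration is good to about 2 mm. A picture is of the moment at which its call begins: read the wrist's pose just before it. camera_params takes no time and is no camera call.
- finish_job(): hands the job in; it is judged then, once.
The state is a dict: "time_s": time; "joints": joint angles; "joint_velocities": joint speeds; "effort": joint torques, N m; "tcp_pos": TCP position; "ee_rot": TCP orientation; "wrist_force": force on the tool from outside, world axes, zero at the start; "moment": the same for the moment, N m; "gripper_width": opening from 0.0 (shut) to 1.0 (fully open); "gripper_force": force on a finger pad.
Only numpy, scipy, OpenCV 4.12 (cv2) and the standard library are available. Lean on these libraries where they do the work, as an engineer would, in place of code of your own. Each camera call takes 0.05 s, during which the arm holds its last target. There are 200 camera calls.

### The job

Stand every grooved deck piece waiting in the sloping holder on its long edge in the drying rack, each fully down in a slot of its own. When all are in, lay the plywood separator sheet flat along the rack, centred on its two end posts, then lay both battens side by side on the sheet, across it and centred on its width. Leave the tape measure and the tool battery where they are.

Things in the scene. Friction and masses are not known exactly. Their poses are not given: they have to be found in the camera images.
- deck_1_mid (a point): Grooved timber deck piece, 145 x 112 x 20 mm, about 0.15 kg; two to four identical ones, the rest absent. It starts on a slanted rest of the sloping holder. This point is its centre; own x runs along the 112 mm width (at the start, up the slope), y along the 145 mm length, z through the 20 mm thickness. Too wide to grip when flat: take it by its upper long edge, across the thickness.
- deck_2_mid (a point): Grooved timber deck piece, 145 x 112 x 20 mm, about 0.15 kg; two to four identical ones, the rest absent. It starts on a slanted rest of the sloping holder. This point is its centre; own x runs along the 112 mm width (at the start, up the slope), y along the 145 mm length, z through the 20 mm thickness. Too wide to grip when flat: take it by its upper long edge, across the thickness.
- deck_3_mid (a point): Grooved timber deck piece, 145 x 112 x 20 mm, about 0.15 kg; two to four identical ones, the rest absent. It starts on a slanted rest of the sloping holder. This point is its centre; own x runs along the 112 mm width (at the start, up the slope), y along the 145 mm length, z through the 20 mm thickness. Too wide to grip when flat: take it by its upper long edge, across the thickness.
- deck_4_mid (a point): Grooved timber deck piece, 145 x 112 x 20 mm, about 0.15 kg; two to four identical ones, the rest absent. It starts on a slanted rest of the sloping holder. This point is its centre; own x runs along the 112 mm width (at the start, up the slope), y along the 145 mm length, z through the 20 mm thickness. Too wide to grip when flat: take it by its upper long edge, across the thickness.
- stand: Fixed sloping holder: base 130 (own x) x 236 mm, 10 mm thick; four slanted rests 58 mm apart in own y, leaning 30 deg from vertical, upper ends to own +y. Each carries a piece on its -y face, lower long edge on a ledge, length along own x; the top 50 mm of the width is free on both faces. Draw pieces out up the slope, best the +y one first. Origin: table height, middle.
- rack: Fixed plywood rack, base 130 (own x) x 264 mm. Four upright slots run along own x at y = -75, -25, 25, 75 mm: 24 mm wide, rounded mouths, floor 10 mm and finger tops 57 mm above the table (seated piece: centre 66, top 122 mm). End posts at y = +-110 to +-130 mm, 84 mm wide in x, flat tops 127 mm above the table. Origin: table height, middle.
- sheet_mid (a point): Loose plywood separator sheet, 250 mm long (own y), 66 mm wide (own x), 9 mm thick (own z), 0.1 kg; starts flat on the table, long way roughly along world y. This point is its centre, 131.5 mm above the table once it lies on the two end posts.
- batten_1_mid (a point): A square-edged timber batten, 200 mm long (own y), 42 mm wide (own x), 32 mm high (own z), about 0.12 kg. This point is its centre, half-way up. It starts on the table, long way roughly along world y, with the other batten lying on it.
- batten_2_mid (a point): A square-edged timber batten, 200 mm long (own y), 42 mm wide (own x), 32 mm high (own z), about 0.12 kg. This point is its centre, half-way up. It starts on top of the other batten, lying the same way.
- spare_battery: Black and orange power-tool battery, 78 x 117 x 47 mm, lying on the table; a bystander. Origin: centre of its underside.
- tape_measure: Yellow and black pocket tape measure, 35 x 98 x 65 mm, a bystander. Origin: underside.

How it is judged (in metres and radians):
On the way, in this order (a step that is already met when the one before it is completed fails the run):
1. every deck piece present stands on its long edge, fully down in a slot of the rack (z of deck_1_mid in the frame of rack between 0.058 and 0.074 m and x of deck_1_mid in the frame of rack between -0.025 and 0.025 m and y of deck_1_mid in the frame of rack between -0.095 and 0.095 m and angle between the z axis of each of deck_1_mid, deck_2_mid, deck_3_mid, deck_4_mid and the y axis of rack, either way round below 0.17 rad and z of deck_2_mid in the frame of rack between 0.058 and 0.074 m and x of deck_2_mid in the frame of rack between -0.025 and 0.025 m and y of deck_2_mid in the frame of rack between -0.095 and 0.095 m and z of deck_3_mid in the frame of rack between 0.058 and 0.074 m and x of deck_3_mid in the frame of rack between -0.025 and 0.025 m and y of deck_3_mid in the frame of rack between -0.095 and 0.095 m and z of deck_4_mid in the frame of rack between 0.058 and 0.074 m and x of deck_4_mid in the frame of rack between -0.025 and 0.025 m and y of deck_4_mid in the frame of rack between -0.095 and 0.095 m), for 0.2 s.
2. the separator sheet lies flat on both end posts, along the rack (z of sheet_mid in the frame of rack between 0.126 and 0.137 m and x of sheet_mid in the frame of rack between -0.02 and 0.02 m and y of sheet_mid in the frame of rack between -0.012 and 0.012 m and angle between the z axis of sheet_mid and the z axis of rack, either way round below 0.06 rad and angle between the y axis of sheet_mid and the y axis of rack, either way round below 0.12 rad), for 0.2 s.
At the end, for the whole second after the job is handed in: Each deck piece stands in a slot: centre 58-74 mm above the table, within 25 mm of the rack middle in x, 0.17 rad square. Sheet flat on both posts: within 20 mm in rack x, 12 mm in y, 0.12 rad. Battens on it, across: within 30 mm of its middle line, 105 mm along it, 0.3 rad (all of step 1 and all of step 2 and z of batten_1_mid in the frame of rack between 0.146 and 0.161 m and x of batten_1_mid in the frame of rack between -0.03 and 0.03 m and y of batten_1_mid in the frame of rack between -0.105 and 0.105 m and angle between the y axis of each of batten_1_mid, batten_2_mid and the x axis of rack, either way round below 0.3 rad and z of batten_2_mid in the frame of rack between 0.146 and 0.161 m and x of batten_2_mid in the frame of rack between -0.03 and 0.03 m and y of batten_2_mid in the frame of rack between -0.105 and 0.105 m); the robot touches nothing.
It fails at once if the tape measure is shifted more than 40 mm (distance of tape_measure from where it was at the start of the episode above 0.04 m).
It fails at once if the tool battery is shifted more than 40 mm (distance of spare_battery from where it was at the start of the episode above 0.04 m).
Of deck_1, deck_2, deck_3, deck_4 only 2 to 4 are there at a start; the rules pass over those that are not, and their reading is None.
At some moment in a run one of sheet may be knocked a few centimetres aside while the robot is not near it.
It also fails if it takes over 210 s, if anything falls off the work surface, if the arm or the gripper's body presses on something with over 40 N, if the wrist force passes 120 N, or if a joint passes its speed limit or range.

## Working session

There is one attempt and no reset: what is moved stays moved. The work goes in short steps, Python scripts to look and compute and a tool call to move; the robot and the scene stay as the last step left them, time stands still between calls to the robot, and variables do not carry over. Pictures are saved under pics/ and viewed, at most 14 in all, crops included, and the job is handed in when it is done.

Besides the shell and the picture viewer there is one more tool, called after "Request:" by a JSON object that holds its "op" and its "data". drive_tool: Moves the arm, as the interface text tells. Its arguments: {"type":"object","properties":{"rows":{"type":"array"}},"required":["rows"]}

```bash
ls; mkdir -p pics; cat > h.py <<'E'
import numpy as np, cv2
from station import sense, capture, camera_params, finish_job
def cloud(name):
    s=sense(); img,d=capture(name); p=camera_params(name); K=np.array(p["intrinsics"])
    v,u=np.mgrid[0:384,0:512]
    c=np.stack([(u-K[0,2])/K[0,0]*d,(v-K[1,2])/K[1,1]*d,d],-1)
    if name=="wrist":
        T=np.array(p["tool_from_camera"]); c=c@T[:3,:3].T+T[:3,3]
        P=c@np.array(s["ee_rot"]).T+np.array(s["tcp_pos"])
    else: P=(c-np.array(p["t"]))@np.array(p["R"])
    P[d==0]=np.nan
    return img,d,P
E
python3 - <<'E'
from h import *
s=sense(); print(s)
for n in ("top","side"):
    i,d,P=cloud(n); np.savez(n,i=i,P=P,d=d); cv2.imwrite(f"pics/{n}0.png",i[:,:,::-1])
    p=camera_params(n); print(n,np.round(-np.array(p["R"]).T@p["t"],3), np.round(p["intrinsics"],1).tolist(),np.round(p["R"],2).tolist(),(d>0).mean())
E
```

```text
pics
{'time_s': 0.0, 'joints': array([-5.64574062e+01,  2.20926874e+01,  3.78852139e-01, -2.88614724e-02,
       -6.84098714e+01, -1.48150080e+01]), 'joint_velocities': array([-0.11204816, -0.03764558, -0.12287259,  0.01711926, -0.14717234,
       -0.04383949]), 'effort': array([-1.26738973e-04, -3.90657306e+01,  1.87412131e+01,  4.21978757e+00,
        1.11231304e-02, -1.85868294e-04]), 'tcp_pos': array([ 0.20047637, -0.59133933,  0.2214333 ]), 'ee_rot': array([[-9.47115422e-01, -3.20892090e-01, -8.02606175e-04],
       [-3.20893078e-01,  9.47113191e-01,  2.05831985e-03],
       [ 9.96603366e-05,  2.20701724e-03, -9.99997560e-01]]), 'wrist_force': array([-0.16853789,  0.10994348, -0.25418977]), 'moment': array([-0.01439264, -0.03691555,  0.0213913 ]), 'gripper_force': 0.0, 'gripper_width': 1.0028962341174903}
top [ 0.209 -0.038  1.24 ] [[351.0, 0.0, 257.5], [0.0, 351.0, 197.9], [0.0, 0.0, 1.0]] [[-0.0, -1.0, -0.01], [-0.99, 0.0, -0.16], [0.16, 0.01, -0.99]] 0.9957478841145834
side [ 0.022 -1.208  0.732] [[474.5, 0.0, 253.4], [0.0, 474.5, 196.9], [0.0, 0.0, 1.0]] [[0.95, -0.31, 0.0], [-0.14, -0.45, -0.88], [0.27, 0.84, -0.47]] 0.9961395263671875
```

View pics/top0.png

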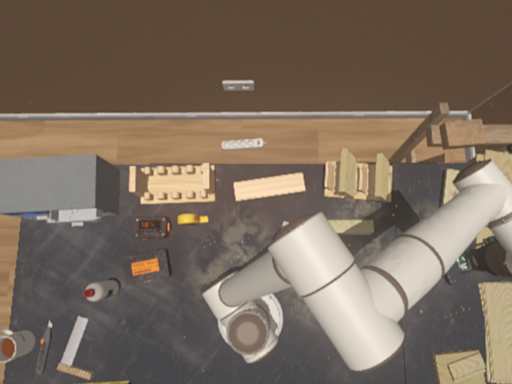

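View pics/side0.png

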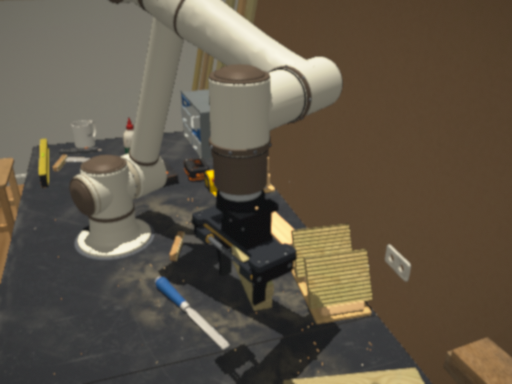

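The top view shows the rack at (172,183), the stacked battens at (270,186), and the holder at (358,178) with two visible olive pieces at about (347,175) and (382,177). It also shows the sheet at (345,227), the tape at (192,219) and the battery near (150,228) or (148,265). The side view shows two deck pieces at (322,240) and (338,275).

```bash
python3 - <<'E'
from h import *
z=np.load("top.npz"); i,P=z["i"],z["P"]
a=cv2.resize(i[140:250,120:270],None,fx=5,fy=5,interpolation=2)[:,:,::-1]
b=cv2.resize(i[140:250,310:410],None,fx=5,fy=5,interpolation=2)[:,:,::-1]
cv2.imwrite("pics/tc.png",cv2.resize(np.hstack([a,b]),(800,352)))
for r in (160,170,178,186,194):
  print(r,[tuple(np.round(P[r,c],3)) for c in range(322,396,4)])
for (c,r) in [(240,85),(240,105),(240,130),(240,145),(132,170),(172,183),(213,183),(270,180),(270,190),(350,227),(192,219),(152,228),(148,265)]: print(c,r,np.round(P[r,c],3))
E
```

```text
160 [(np.float64(0.769), np.float64(-0.402), np.float64(-0.781)), (np.float64(0.55), np.float64(-0.274), np.float64(0.009)), (np.float64(0.551), np.float64(-0.289), np.float64(0.007)), (np.float64(0.766), np.float64(-0.472), np.float64(-0.773)), (np.float64(0.768), np.float64(-0.497), np.float64(-0.78)), (np.float64(0.518), np.float64(-0.305), np.float64(0.123)), (np.float64(0.517), np.float64(-0.317), np.float64(0.128)), (np.float64(0.527), np.float64(-0.339), np.float64(0.091)), (np.float64(0.538), np.float64(-0.364), np.float64(0.052)), (np.float64(0.769), np.float64(-0.616), np.float64(-0.785)), (np.float64(0.77), np.float64(-0.642), np.float64(-0.79)), (np.float64(0.769), np.float64(-0.664), np.float64(-0.787)), (np.float64(0.766), np.float64(-0.684), np.float64(-0.774)), (np.float64(0.766), np.float64(-0.708), np.float64(-0.777)), (np.float64(0.518), np.float64(-0.423), np.float64(0.122)), (np.float64(0.516), np.float64(-0.433), np.float64(0.129)), (np.float64(0.533), np.float64(-0.469), np.float64(0.068)), (np.float64(0.708), np.float64(-0.723), np.float64(-0.566)), (np.float6
[... 4290 characters left out ...]
loat64(0.005)), (np.float64(0.405), np.float64(-0.415), np.float64(0.124)), (np.float64(0.406), np.float64(-0.432), np.float64(0.113)), (np.float64(0.417), np.float64(-0.466), np.float64(0.054)), (np.float64(0.423), np.float64(-0.494), np.float64(0.017)), (np.float64(0.426), np.float64(-0.515), np.float64(-0.001))]
240 85 [ 1.023  0.06  -0.342]
240 105 [ 1.035  0.075 -0.595]
240 130 [ 0.959  0.085 -0.782]
240 145 [ 0.849  0.082 -0.733]
132 170 [0.487 0.382 0.126]
172 183 [0.468 0.28  0.007]
213 183 [0.465 0.131 0.023]
270 180 [ 0.477 -0.072  0.011]
270 190 [ 0.441 -0.071  0.011]
350 227 [ 0.304 -0.336  0.065]
192 219 [0.333 0.195 0.056]
152 228 [0.304 0.333 0.047]
148 265 [0.18  0.344 0.036]
```

View pics/tc.png

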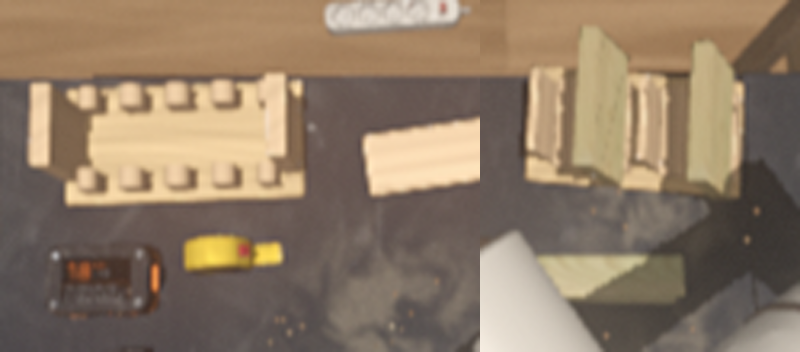

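Heights settle which is which. The flat piece at (270,186) is 11 mm high, so it is the sheet, and the stack at (345,227) is 65 mm high, so those are the battens. Two decks are present, on rests 2 and 4 counted from +y. Next I'll measure the rack posts and the decks from both views.

```bash
python3 - <<'E'
from h import *
from scipy import ndimage as nd
def rect(Q): 
    (c,(w,h),a)=cv2.minAreaRect((Q[:,:2]*1000).astype(np.float32)); b=np.round(cv2.boxPoints((c,(w,h),a))).tolist(); return np.round(c,1),np.round((w,h),1),round(a,1),b
for n in ("top","side"):
    P=np.load(n+".npz")["P"]; x,y,z=[P[...,k] for k in range(3)]
    print("==",n)
    m=(z>.112)&(z<.142)&(x>.35)&(x<.6)&(y>.05)&(y<.45)
    l,k=nd.label(m)
    for j in range(1,k+1):
        Q=P[l==j]
        if len(Q)>40: print("post",len(Q),Q.mean(0).round(4),rect(Q))
    m=(z>.005)&(z<.018)&(x>.35)&(x<.54)&(y>-.24)&(y<.07)
    l,k=nd.label(m)
    for j in range(1,k+1):
        Q=P[l==j]
        if len(Q)>100: print("sheet",len(Q),Q.mean(0).round(4),rect(Q))
    m=(z>.052)&(z<.078)&(x>.24)&(x<.37)&(y>-.46)&(y<-.2)
    l,k=nd.label(m)
    for j in range(1,k+1):
        Q=P[l==j]
        if len(Q)>40: print("batten",len(Q),Q.mean(0).round(4),rect(Q))
    for y0 in (-.312,-.428):   # faces: points in slanted slab
        d=(y-y0)*np.cos(np.pi/6)-(z-.123)*np.sin(np.pi/6)   # normal offset from top edge mid (+y/-z)
        s=(y-y0)*np.sin(np.pi/6)+(z-.123)*np.cos(np.pi/6)   # up slope
        m=(abs(d)<.016)&(s>-.10)&(s<.02)&(x>.36)&(x<.6)
        Q=P[m]
        if len(Q)<50: continue
        t=s[m]>-.05
        print("deck",y0,len(Q),"x",np.percentile(Q[t][:,0],[1,99]).round(4),"d pct",np.percentile(d[m],[2,15,30,50,70,85,98]).round(4),"s max",np.percentile(s[m],[97,99]).round(4))
        A=np.c_[Q[:,0],Q[:,2],np.ones(len(Q))]; g=d[m]<np.percentile(d[m],70)
        co=np.linalg.lstsq(A[g],Q[g,1],rcond=None)[0]; print("  y=a x+b z+c",co.round(3), "lean",np.degrees(np.arctan(co[1])).round(1),"yaw",np.degrees(np.arctan(co[0])).round(1))
E
```

```text
== top
post 179 [0.4677 0.1397 0.1262] (array([469.1, 140.2]), array([82.4, 19.5]), 1.8, [[428.0, 149.0], [428.0, 129.0], [511.0, 132.0], [510.0, 151.0]])
post 193 [0.4586 0.3784 0.1258] (array([461.2, 380.6]), array([85. , 21.6]), 1.5, [[418.0, 390.0], [419.0, 369.0], [504.0, 371.0], [503.0, 392.0]])
sheet 1231 [ 0.4558 -0.0667  0.0097] (array([456.8, -67.6]), array([ 69. , 249.2]), 8.8, [[404.0, 50.0], [442.0, -196.0], [510.0, -185.0], [472.0, 61.0]])
batten 514 [ 0.3097 -0.3447  0.0646] (array([ 310.3, -338.6]), array([ 41.1, 149.7]), 0.0, [[290.0, -264.0], [290.0, -413.0], [331.0, -413.0], [331.0, -264.0]])
deck -0.312 640 x [0.4155 0.5593] d pct [-0.0092 -0.0069 -0.004  -0.0012  0.002   0.0078  0.0151] s max [0.0072 0.009 ]
  y=a x+b z+c [-0.079  0.61  -0.351] lean 31.4 yaw -4.5
deck -0.428 537 x [0.3991 0.5436] d pct [-0.0084 -0.0054 -0.0028  0.0004  0.0045  0.0094  0.0143] s max [0.0072 0.0081]
  y=a x+b z+c [-0.073  0.623 -0.471] lean 31.9 yaw -4.2
== side
sheet 447 [ 0.4594 -0.1173  0.009 ] (array([ 468.9, -108.4]), array([176.9,  63.5]), 70.2, [[409.0, -181.0], [469.0, -202.0], [529.0, -36.0], [469.0, -14.0]])
batten 95 [ 0.2894 -0.2792  0.0621] (array([ 293.4, -266.3]), array([89.2, 18.9]), 89.8, [[284.0, -311.0], [303.0, -311.0], [303.0, -222.0], [284.0, -222.0]])
batten 49 [ 0.3189 -0.4128  0.0602] (array([ 318., -413.]), array([19.2, 12.6]), 28.0, [[307.0, -412.0], [312.0, -423.0], [329.0, -414.0], [324.0, -403.0]])
deck -0.312 1719 x [0.4123 0.5543] d pct [-0.0117 -0.0083 -0.0062 -0.0035 -0.0014  0.0006  0.0068] s max [0.0005 0.0026]
  y=a x+b z+c [-0.065  0.576 -0.357] lean 29.9 yaw -3.7
deck -0.428 2970 x [0.3954 0.5388] d pct [-0.0105 -0.0073 -0.0053 -0.0031 -0.0008  0.0012  0.0092] s max [0.0006 0.0029]
  y=a x+b z+c [-0.066  0.58  -0.473] lean 30.1 yaw -3.8
```

```bash
cat >> h.py <<'E'
from scipy.spatial.transform import Rotation as Ro
def tilt(yaw,lean):   # yaw: deg of tool-y axis from world +y ; lean deg: approach tilted toward -y
    yd=np.array([-np.sin(np.radians(yaw)),np.cos(np.radians(yaw)),0]); Z=np.array([0,0,1.]); l=np.radians(lean)
    z=-np.sin(l)*yd-np.cos(l)*Z; y=np.cos(l)*yd-np.sin(l)*Z
    return np.c_[np.cross(y,z),y,z]
def plan(p,R):
    s=sense(); R0=np.array(s["ee_rot"]); rv=Ro.from_matrix(R0.T@R).as_rotvec(); dp=np.array(p)-s["tcp_pos"]
    print("at",np.round(s["tcp_pos"],4),"dp",dp.round(4),"rot rad",rv.round(4),"rows>=",np.ceil(np.degrees(np.linalg.norm(rv))/7.0))
    print(" shift cm: before rot",(R0.T@dp*100).round(2)," after rot",(R.T@dp*100).round(2),"rows>=",np.ceil(np.linalg.norm(dp)/.041))
E
python3 - <<'E'
from h import *
R=tilt(-3.8,30); E=np.array([.4855,-.3085,.125]); print(R.round(3))
plan(E-.11*R[:,2],R); p=camera_params("wrist"); print(np.round(p["tool_from_camera"],3),np.round(p["intrinsics"],1))
E
```

```text
[[-0.998  0.057 -0.033]
 [ 0.066  0.864 -0.499]
 [-0.    -0.5   -0.866]]
at [ 0.2005 -0.5914  0.2216] dp [ 0.2887  0.3378 -0.0013] rot rad [0.5187 0.1024 0.384 ] rows>= 6.0
 shift cm: before rot [-38.18  22.73   0.17]  after rot [-26.56  30.91 -17.69] rows>= 11.0
[[ 0.    -0.966 -0.259  0.07 ]
 [ 1.     0.     0.    -0.001]
 [-0.    -0.259  0.966 -0.162]
 [ 0.     0.     0.     1.   ]] [[330.2   0.  256.7]
 [  0.  330.2 186.4]
 [  0.    0.    1. ]]
```

Request:
{"op": "drive_tool", "data": {"rows": [{"tz": -3},{"tz": -3},{"tx": -3.2,"ty": 1.9},{"tx": -3.2,"ty": 1.9},{"tx": -3.2,"ty": 1.9},{"tx": -3.2,"ty": 1.9},{"tx": -3.2,"ty": 1.9},{"tx": -3.2,"ty": 1.9},{"tx": -3.2,"ty": 1.9},{"tx": -3.2,"ty": 1.9,"claw": 5.5}]}}

```text
invalid input at $.rows[0]: expected keys tx, ty, tz, ax, ay, az, claw
```

Request:
{"op": "drive_tool", "data": {"rows": [{"tx": -3.2,"ty": 1.9},{"tx": -3.2,"ty": 1.9},{"tx": -3.2,"ty": 1.9},{"tx": -3.0,"ty": 1.8},{"ax": 0.0865,"ay": 0.017,"az": 0.064},{"ax": 0.0865,"ay": 0.017,"az": 0.064},{"ax": 0.0865,"ay": 0.017,"az": 0.064},{"ax": 0.0865,"ay": 0.017,"az": 0.064},{"ax": 0.0865,"ay": 0.017,"az": 0.064},{"ax": 0.0865,"ay": 0.017,"az": 0.064,"claw": 5.5}]}}

```text
invalid input at $.rows[0]: expected keys tx, ty, tz, ax, ay, az, claw
```

Request:
{"op": "drive_tool", "data": {"rows": [{"claw": 5.5},{"claw": 5.5}]}}

```text
invalid input at $.rows[0]: expected keys tx, ty, tz, ax, ay, az, claw
```

```bash
python3 - <<'E'
from h import *
R=tilt(-3.8,30); E=np.array([.4855,-.3085,.125])
plan(E-.11*R[:,2],R); i,d,P=cloud("wrist"); np.savez("w1",i=i,P=P); cv2.imwrite("pics/w1.png",i[:,:,::-1])
i,d,P=cloud("top"); np.savez("top2",i=i,P=P); 
E
```

```text
at [ 0.2005 -0.5914  0.2216] dp [ 0.2887  0.3378 -0.0013] rot rad [0.5187 0.1024 0.384 ] rows>= 6.0
 shift cm: before rot [-38.18  22.73   0.17]  after rot [-26.56  30.91 -17.69] rows>= 11.0
```

View pics/w1.png

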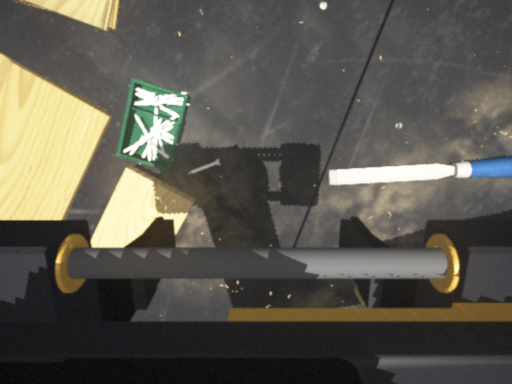

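The move was refused because each row needs all seven keys, so this wrist picture only shows the table at the start pose (5 of 14 views used). I'll repeat the move with complete rows.

Request:
{"op": "drive_tool", "data": {"rows": [{"tx": 0,"ty": 0,"tz": -3,"ax": 0,"ay": 0,"az": 0,"claw": 5.5},{"tx": 0,"ty": 0,"tz": -3,"ax": 0,"ay": 0,"az": 0,"claw": 5.5},{"tx": -3.2,"ty": 1.9,"tz": 0,"ax": 0,"ay": 0,"az": 0,"claw": 5.5},{"tx": -3.2,"ty": 1.9,"tz": 0,"ax": 0,"ay": 0,"az": 0,"claw": 5.5},{"tx": -3.2,"ty": 1.9,"tz": 0,"ax": 0,"ay": 0,"az": 0,"claw": 5.5},{"tx": -3.2,"ty": 1.9,"tz": 0,"ax": 0,"ay": 0,"az": 0,"claw": 5.5},{"tx": -3.2,"ty": 1.9,"tz": 0,"ax": 0,"ay": 0,"az": 0,"claw": 5.5},{"tx": -3.2,"ty": 1.9,"tz": 0,"ax": 0,"ay": 0,"az": 0,"claw": 5.5},{"tx": -3.2,"ty": 1.9,"tz": 0,"ax": 0,"ay": 0,"az": 0,"claw": 5.5},{"tx": -3.2,"ty": 1.9,"tz": 0,"ax": 0,"ay": 0,"az": 0,"claw": 5.5}]}}

```text
time_s: 1.03
tcp_pos: [0.3951, -0.3641, 0.2825]
ee_rot: [[-0.947, -0.321, 0.0], [-0.321, 0.947, 0.0], [-0.0, 0.0, -1.0]]
wrist_force: [0.3, -1.0, 0.7]
gripper_width: 0.632
gripper_force: 0.0
```

Request:
{"op": "drive_tool", "data": {"rows": [{"tx": -3.2,"ty": 1.9,"tz": 0,"ax": 0,"ay": 0,"az": 0,"claw": 5.5},{"tx": -3.2,"ty": 1.9,"tz": 0,"ax": 0,"ay": 0,"az": 0,"claw": 5.5},{"tx": -3.2,"ty": 1.9,"tz": 0,"ax": 0,"ay": 0,"az": 0,"claw": 5.5},{"tx": -3.0,"ty": 1.8,"tz": 0,"ax": 0,"ay": 0,"az": 0,"claw": 5.5},{"tx": 0,"ty": 0,"tz": 0,"ax": 0.0865,"ay": 0.017,"az": 0.064,"claw": 5.5},{"tx": 0,"ty": 0,"tz": 0,"ax": 0.0865,"ay": 0.017,"az": 0.064,"claw": 5.5},{"tx": 0,"ty": 0,"tz": 0,"ax": 0.0865,"ay": 0.017,"az": 0.064,"claw": 5.5},{"tx": 0,"ty": 0,"tz": 0,"ax": 0.0865,"ay": 0.017,"az": 0.064,"claw": 5.5},{"tx": 0,"ty": 0,"tz": 0,"ax": 0.0865,"ay": 0.017,"az": 0.064,"claw": 5.5},{"tx": 0,"ty": 0,"tz": 0,"ax": 0.0865,"ay": 0.017,"az": 0.064,"claw": 5.5}]}}

```text
time_s: 1.87
tcp_pos: [0.4894, -0.2538, 0.2831]
ee_rot: [[-0.998, 0.06, -0.031], [0.068, 0.861, -0.504], [-0.004, -0.505, -0.863]]
wrist_force: [0.6, -0.9, -0.1]
gripper_width: 0.632
gripper_force: 0.0
```

Request:
{"op": "drive_tool", "data": {"rows": [{"tx": 0,"ty": 0,"tz": 0,"ax": 0,"ay": 0,"az": 0,"claw": 5.5},{"tx": 0,"ty": 0,"tz": 0,"ax": 0,"ay": 0,"az": 0,"claw": 5.5},{"tx": 0,"ty": 0,"tz": 0,"ax": 0,"ay": 0,"az": 0,"claw": 5.5}]}}

```text
time_s: 2.12
tcp_pos: [0.4898, -0.2542, 0.2828]
ee_rot: [[-0.998, 0.057, -0.031], [0.065, 0.864, -0.499], [-0.002, -0.5, -0.866]]
wrist_force: [0.5, 0.6, -0.6]
gripper_width: 0.632
gripper_force: 0.0
```

```bash
python3 - <<'E'
from h import *
R=tilt(-3.8,30); E=np.array([.4855,-.3085,.125])
plan(E-.11*R[:,2],R); i,d,P=cloud("wrist"); np.savez("w1",i=i,P=P); cv2.imwrite("pics/w2.png",i[:,:,::-1])
i,d,P=cloud("top"); np.savez("top2",i=i,P=P)
E
```

```text
at [ 0.4898 -0.2542  0.2828] dp [-0.0007  0.0006 -0.0625] rot rad [-0.0004  0.0019  0.0001] rows>= 1.0
 shift cm: before rot [0.08 3.18 5.38]  after rot [0.07 3.17 5.39] rows>= 2.0
```

View pics/w2.png

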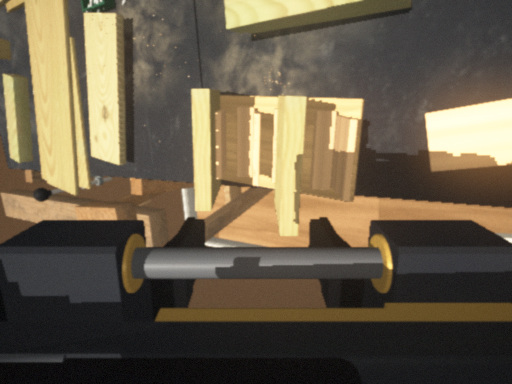

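The wrist picture shows the decks' top edges end-on as pale strips. Deck A runs from (293,96) to (288,235), and deck B from (203,90) to (202,210). Rests 1 and 3 are empty, so there are exactly two pieces. Next I'll measure strip A and, from the new top view, the battens and sheet.

```bash
python3 - <<'E'
from h import *
z=np.load("w1.npz"); i,P=z["i"],z["P"]; R=tilt(-3.8,30)
hsv=cv2.cvtColor(i,cv2.COLOR_RGB2HSV)
for nm,(c0,c1,r0,r1) in {"A":(268,312,85,245),"B":(182,226,80,220)}.items():
    Q=P[r0:r1,c0:c1].reshape(-1,3); q=Q@R   # tool-axis coords
    top=np.nanpercentile(-q[:,2],97); m=(-q[:,2]>top-.012)
    q=q[m]; print(nm,m.sum(),"s top",round(top,4),"x-range",np.percentile(q[:,0],[1,99]).round(4),"ycoord",np.percentile(q[:,1],[2,50,98]).round(4),"z med",np.median(q[:,2]).round(4))
    c=np.array([np.percentile(q[:,0],[1,99]).mean(),np.percentile(q[:,1],[2,98]).mean(),np.median(q[:,2])]); print("  edge mid world",(R@c).round(4))
    k=np.polyfit(q[:,0],q[:,1],1); print("  yaw err deg",np.degrees(np.arctan(k[0])).round(2))
P=np.load("top2.npz")["P"]; x,y,z=[P[...,k] for k in range(3)]
for nm,zr,b in (("sheet",(.004,.02),(.35,.54,-.24,.09)),("batten",(.054,.076),(.22,.40,-.5,-.18))):
    m=(z>zr[0])&(z<zr[1])&(x>b[0])&(x<b[1])&(y>b[2])&(y<b[3])
    n,l,st,_=cv2.connectedComponentsWithStats(m.astype(np.uint8))
    j=1+np.argmax(st[1:,4]); Q=P[l==j]; print(nm,len(Q),Q.mean(0).round(4),cv2.minAreaRect((Q[:,:2]*1000).astype(np.float32)))
E
```

```text
A 2940 s top -0.0296 x-range [-0.5767 -0.4352] ycoord [-0.3087 -0.299  -0.2884] z med 0.031
  edge mid world [ 0.4866 -0.307   0.1224]
  yaw err deg 1.19
B 2256 s top -0.0876 x-range [-0.5687 -0.4276] ycoord [-0.4086 -0.3979 -0.3875] z med 0.089
  edge mid world [ 0.4712 -0.4214  0.122 ]
  yaw err deg 1.22
sheet 971 [ 0.4601 -0.0966  0.0097] ((461.8551940917969, -96.62734985351562), (72.41918182373047, 191.46507263183594), 8.968902587890625)
batten 739 [ 0.3091 -0.3141  0.0645] ((309.6573791503906, -313.616455078125), (41.09067916870117, 201.25868225097656), 0.476721853017807)
```

```bash
python3 - <<'E'
from h import *
R=tilt(-3.8,30); E=np.array([.4866,-.307,.1224])
plan(E+.038*R[:,2],R)
E
```

```text
at [ 0.4898 -0.2547  0.2832] dp [-0.0045 -0.0713 -0.1937] rot rad [-0.0007  0.0023 -0.0016] rows>= 1.0
 shift cm: before rot [ 0.03  3.52 20.34]  after rot [-2.000e-02  3.500e+00  2.035e+01] rows>= 6.0
```

Request:
{"op": "drive_tool", "data": {"rows": [{"tx": 0,"ty": 3.5,"tz": 0,"ax": 0,"ay": 0,"az": 0,"claw": 5.5},{"tx": 0,"ty": 0,"tz": 3.5,"ax": 0,"ay": 0,"az": 0,"claw": 5.5},{"tx": 0,"ty": 0,"tz": 3.5,"ax": 0,"ay": 0,"az": 0,"claw": 5.5},{"tx": 0,"ty": 0,"tz": 3.5,"ax": 0,"ay": 0,"az": 0,"claw": 5.5},{"tx": 0,"ty": 0,"tz": 2.5,"ax": 0,"ay": 0,"az": 0,"claw": 5.5},{"tx": 0,"ty": 0,"tz": 2.5,"ax": 0,"ay": 0,"az": 0,"claw": 5.5},{"tx": 0,"ty": 0,"tz": 2.5,"ax": 0,"ay": 0,"az": 0,"claw": 5.5},{"tx": 0,"ty": 0,"tz": 2.3,"ax": 0,"ay": 0,"az": 0,"claw": 5.5},{"tx": 0,"ty": 0,"tz": 0,"ax": 0,"ay": 0,"az": 0,"claw": 5.5},{"tx": 0,"ty": 0,"tz": 0,"ax": 0,"ay": 0,"az": 0,"claw": 5.5}]}}

```text
time_s: 3.05
tcp_pos: [0.4843, -0.3271, 0.0892]
ee_rot: [[-0.998, 0.059, -0.034], [0.069, 0.863, -0.501], [0.0, -0.502, -0.865]]
wrist_force: [0.7, 1.1, -0.0]
gripper_width: 0.63
gripper_force: 0.0
```

Request:
{"op": "drive_tool", "data": {"rows": [{"tx": 0,"ty": 0,"tz": 0,"ax": 0,"ay": 0,"az": 0,"claw": 0.5},{"tx": 0,"ty": 0,"tz": 0,"ax": 0,"ay": 0,"az": 0,"claw": 0.5},{"tx": 0,"ty": 0,"tz": 0,"ax": 0,"ay": 0,"az": 0,"claw": 0.5},{"tx": 0,"ty": 0,"tz": 0,"ax": 0,"ay": 0,"az": 0,"claw": 0.5},{"tx": 0,"ty": 0,"tz": 0,"ax": 0,"ay": 0,"az": 0,"claw": 0.5},{"tx": 0,"ty": 0,"tz": 0,"ax": 0,"ay": 0,"az": 0,"claw": 0.5},{"tx": 0,"ty": 0,"tz": 0,"ax": 0,"ay": 0,"az": 0,"claw": 0.5},{"tx": 0,"ty": 0,"tz": 0,"ax": 0,"ay": 0,"az": 0,"claw": 0.5}]}}

```text
time_s: 3.72
tcp_pos: [0.4854, -0.3255, 0.0898]
ee_rot: [[-0.998, 0.058, -0.031], [0.065, 0.863, -0.501], [-0.002, -0.502, -0.865]]
wrist_force: [-0.6, 3.7, 3.2]
gripper_width: 0.226
gripper_force: 29.9
```

Request:
{"op": "drive_tool", "data": {"rows": [{"tx": 0,"ty": 0,"tz": -1.5,"ax": 0,"ay": 0,"az": 0,"claw": 0.5},{"tx": 0,"ty": 0,"tz": -2.5,"ax": 0,"ay": 0,"az": 0,"claw": 0.5},{"tx": 0,"ty": 0,"tz": -2.5,"ax": 0,"ay": 0,"az": 0,"claw": 0.5},{"tx": 0,"ty": 0,"tz": -3,"ax": 0,"ay": 0,"az": 0,"claw": 0.5},{"tx": 0,"ty": 0,"tz": -3,"ax": 0,"ay": 0,"az": 0,"claw": 0.5},{"tx": 0,"ty": 0,"tz": -3,"ax": 0,"ay": 0,"az": 0,"claw": 0.5},{"tx": 0,"ty": 0,"tz": -3,"ax": 0,"ay": 0,"az": 0,"claw": 0.5},{"tx": 0,"ty": 0,"tz": -3,"ax": 0,"ay": 0,"az": 0,"claw": 0.5},{"tx": 0,"ty": 0,"tz": -3,"ax": 0,"ay": 0,"az": 0,"claw": 0.5},{"tx": 0,"ty": 0,"tz": 0,"ax": 0,"ay": 0,"az": 0,"claw": 0.5}]}}

```text
time_s: 4.55
tcp_pos: [0.4959, -0.2011, 0.3064]
ee_rot: [[-0.998, 0.06, -0.021], [0.062, 0.864, -0.5], [-0.011, -0.501, -0.866]]
wrist_force: [0.9, 0.9, -1.3]
gripper_width: 0.226
gripper_force: 29.9
```

```bash
python3 - <<'E'
from h import *
print(sense()["gripper_width"],sense()["gripper_force"])
plan([.4643,.2854,.30],tilt(1.9,0))
E
```

```text
0.2263641469311683 29.859174750745296
at [ 0.4959 -0.2011  0.3064] dp [-0.0316  0.4865 -0.0064] rot rad [-0.5246 -0.0139 -0.0962] rows>= 5.0
 shift cm: before rot [  6.19  42.15 -23.72]  after rot [ 1.55 48.73  0.64] rows>= 12.0
```

Request:
{"op": "drive_tool", "data": {"rows": [{"tx": 0,"ty": 0,"tz": 0,"ax": -0.0874,"ay": -0.0023,"az": -0.016,"claw": 0.5},{"tx": 0,"ty": 0,"tz": 0,"ax": -0.0874,"ay": -0.0023,"az": -0.016,"claw": 0.5},{"tx": 0,"ty": 0,"tz": 0,"ax": -0.0874,"ay": -0.0023,"az": -0.016,"claw": 0.5},{"tx": 0,"ty": 0,"tz": 0,"ax": -0.0874,"ay": -0.0023,"az": -0.016,"claw": 0.5},{"tx": 0,"ty": 0,"tz": 0,"ax": -0.0874,"ay": -0.0023,"az": -0.016,"claw": 0.5},{"tx": 0,"ty": 0,"tz": 0,"ax": -0.0874,"ay": -0.0023,"az": -0.016,"claw": 0.5},{"tx": 0.4,"ty": 3.5,"tz": 0,"ax": 0,"ay": 0,"az": 0,"claw": 0.5},{"tx": 0.4,"ty": 3.5,"tz": 0,"ax": 0,"ay": 0,"az": 0,"claw": 0.5},{"tx": 0.4,"ty": 3.5,"tz": 0,"ax": 0,"ay": 0,"az": 0,"claw": 0.5},{"tx": 0.4,"ty": 3.5,"tz": 0,"ax": 0,"ay": 0,"az": 0,"claw": 0.5}]}}

```text
time_s: 5.38
tcp_pos: [0.4716, -0.0632, 0.2999]
ee_rot: [[-1.0, -0.026, -0.013], [-0.026, 1.0, -0.0], [0.013, -0.0, -1.0]]
wrist_force: [1.6, -0.2, -1.5]
gripper_width: 0.231
gripper_force: 29.9
```

Request:
{"op": "drive_tool", "data": {"rows": [{"tx": 0,"ty": 3.9,"tz": 0,"ax": 0,"ay": 0,"az": 0,"claw": 0.5},{"tx": 0,"ty": 3.9,"tz": 0,"ax": 0,"ay": 0,"az": 0,"claw": 0.5},{"tx": 0,"ty": 3.9,"tz": 0,"ax": 0,"ay": 0,"az": 0,"claw": 0.5},{"tx": 0,"ty": 3.9,"tz": 0,"ax": 0,"ay": 0,"az": 0,"claw": 0.5},{"tx": 0,"ty": 3.9,"tz": 0,"ax": 0,"ay": 0,"az": 0,"claw": 0.5},{"tx": 0,"ty": 3.9,"tz": 0,"ax": 0,"ay": 0,"az": 0,"claw": 0.5},{"tx": 0,"ty": 3.9,"tz": 0,"ax": 0,"ay": 0,"az": 0,"claw": 0.5},{"tx": 0,"ty": 3.9,"tz": 0,"ax": 0,"ay": 0,"az": 0,"claw": 0.5},{"tx": 0,"ty": 3.5,"tz": 0,"ax": 0,"ay": 0,"az": 0,"claw": 0.5},{"tx": 0,"ty": 0,"tz": 0,"ax": 0,"ay": 0,"az": 0,"claw": 0.5}]}}

```text
time_s: 6.22
tcp_pos: [0.4622, 0.2881, 0.2988]
ee_rot: [[-0.999, -0.033, -0.012], [-0.033, 0.999, -0.001], [0.012, -0.001, -1.0]]
wrist_force: [0.3, -0.9, -2.1]
gripper_width: 0.224
gripper_force: 29.9
```

```bash
python3 - <<'E'
from h import *
plan([.4643,.2854,.16],tilt(1.9,0)); i,d,P=cloud("wrist"); np.savez("w3",i=i,P=P,d=d); cv2.imwrite("pics/w3.png",i[:,:,::-1])
E
```

```text
at [0.4622 0.2881 0.2988] dp [ 0.0021 -0.0027 -0.1388] rot rad [-0.0006 -0.0125  0.0001] rows>= 1.0
 shift cm: before rot [-0.38 -0.27 13.87]  after rot [-0.2  -0.28 13.88] rows>= 4.0
```

View pics/w3.png

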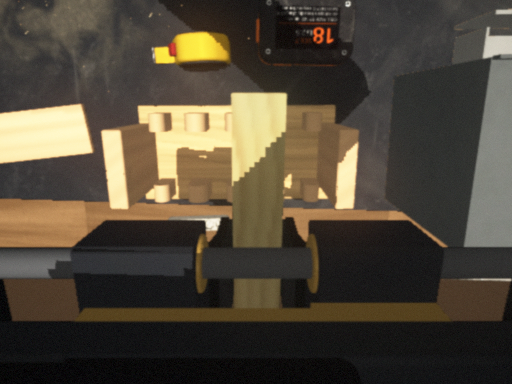

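The wrist view shows the held deck's top edge at (258,150) between the posts at (125,165) and (345,168), upright over the slots. I'll recheck the rack position from this second view.

```bash
python3 - <<'E'
from h import *
P=np.load("w3.npz")["P"]; z=P[...,2]
cs=[]
for c0,c1 in ((95,160),(318,362)):
    Q=P[110:215,c0:c1].reshape(-1,3); Q=Q[(Q[:,2]>.117)&(Q[:,2]<.137)]
    r=cv2.minAreaRect((Q[:,:2]*1000).astype(np.float32)); print(len(Q),Q[:,2].mean().round(4),np.round(r[0],1),np.round(r[1],1),round(r[2],1)); cs.append(r[0])
cs=np.array(cs); print("mid",cs.mean(0),"yaw",np.degrees(np.arctan2(-(cs[1]-cs[0])[0],(cs[1]-cs[0])[1])))
Q=P[90:215,225:292].reshape(-1,3); zt=np.nanmedian(Q[:,2]); Q=Q[abs(Q[:,2]-zt)<.01]; print("deck top z",zt,"x",np.percentile(Q[:,0],[1,99]),"y",np.percentile(Q[:,1],[2,98]))
# fingers 24-slot: height-coloured wall tops
Q=P[105:205,140:235].reshape(-1,3); Q=Q[(Q[:,2]>.05)&(Q[:,2]<.064)]
h,e=np.histogram(Q[:,1],bins=np.arange(.15,.30,.005)); print([(round(float(a),3),int(b)) for a,b in zip(e,h) if b])
E
```

```text
1778 0.1261 [467.2 140.6] [82.9 20.7] 2.2
1678 0.1264 [459.  379.9] [83.8 20.6] 2.0
mid [463.09875488 260.22167206] yaw 1.9462755680585038
deck top z 0.33737890225467343 x [0.39119824 0.43708885] y [0.27662772 0.29584623]
[(0.15, 143), (0.155, 112), (0.16, 144), (0.165, 144), (0.17, 36), (0.195, 37), (0.2, 122), (0.205, 136), (0.21, 160), (0.215, 161), (0.22, 54), (0.245, 47), (0.25, 121), (0.255, 18)]
```

Request:
{"op": "drive_tool", "data": {"rows": [{"tx": -0.2,"ty": -0.27,"tz": 0,"ax": 0,"ay": -0.0125,"az": 0,"claw": 0.5},{"tx": 0,"ty": 0,"tz": 2.8,"ax": 0,"ay": 0,"az": 0,"claw": 0.5},{"tx": 0,"ty": 0,"tz": 2.8,"ax": 0,"ay": 0,"az": 0,"claw": 0.5},{"tx": 0,"ty": 0,"tz": 2.8,"ax": 0,"ay": 0,"az": 0,"claw": 0.5},{"tx": 0,"ty": 0,"tz": 2.8,"ax": 0,"ay": 0,"az": 0,"claw": 0.5},{"tx": 0,"ty": 0,"tz": 2.8,"ax": 0,"ay": 0,"az": 0,"claw": 0.5},{"tx": 0,"ty": 0,"tz": 0,"ax": 0,"ay": 0,"az": 0,"claw": 0.5},{"tx": 0,"ty": 0,"tz": 0,"ax": 0,"ay": 0,"az": 0,"claw": 0.5}]}}

```text
time_s: 6.93
tcp_pos: [0.4648, 0.2785, 0.1606]
ee_rot: [[-1.0, -0.028, 0.0], [-0.028, 1.0, -0.003], [-0.0, -0.003, -1.0]]
wrist_force: [-0.5, 0.5, -0.9]
gripper_width: 0.232
gripper_force: 29.9
```

```bash
python3 - <<'E'
from h import *
plan([.464,.2853,.0835],tilt(1.9,0))
E
```

```text
at [0.4648 0.2785 0.1606] dp [-0.0008  0.0068 -0.0771] rot rad [-0.0034  0.0002 -0.0054] rows>= 1.0
 shift cm: before rot [0.07 0.71 7.7 ]  after rot [0.06 0.68 7.71] rows>= 2.0
```

Request:
{"op": "drive_tool", "data": {"rows": [{"tx": 0,"ty": 0,"tz": 0,"ax": -0.003,"ay": 0,"az": -0.005,"claw": 0.5},{"tx": 0,"ty": 0,"tz": 0,"ax": 0,"ay": 0,"az": 0,"claw": 0.5},{"tx": 0,"ty": 0,"tz": 0,"ax": 0,"ay": 0,"az": 0,"claw": 0.5},{"tx": 0,"ty": 0,"tz": 0,"ax": 0,"ay": 0,"az": 0,"claw": 0.5}]}}

```text
time_s: 7.27
tcp_pos: [0.4657, 0.281, 0.1629]
ee_rot: [[-0.999, -0.034, 0.004], [-0.034, 0.999, 0.005], [-0.004, 0.005, -1.0]]
wrist_force: [0.0, 0.7, -1.7]
gripper_width: 0.231
gripper_force: 29.9
```

```bash
python3 - <<'E'
from h import *
plan([.464,.2853,.0835],tilt(1.9,0))
i,d,P=cloud("wrist"); 
Q=P[90:215,225:292].reshape(-1,3); zt=np.nanmedian(Q[:,2]); Q=Q[abs(Q[:,2]-zt)<.01]; print("deck top z",zt,"x",np.percentile(Q[:,0],[1,99]),"y",np.percentile(Q[:,1],[2,50,98]))
E
```

```text
at [0.4657 0.281  0.1629] dp [-0.0017  0.0043 -0.0794] rot rad [0.0047 0.0045 0.001 ] rows>= 1.0
 shift cm: before rot [0.19 0.4  7.94]  after rot [0.15 0.43 7.94] rows>= 2.0
deck top z 0.20067275502246476 x [0.39400671 0.43996452] y [0.26924633 0.27880483 0.28845821]
```

Request:
{"op": "drive_tool", "data": {"rows": [{"tx": 0.2,"ty": 0.45,"tz": 0,"ax": 0,"ay": 0,"az": 0,"claw": 0.5},{"tx": 0,"ty": 0,"tz": 1.0,"ax": 0,"ay": 0,"az": 0,"claw": 0.5},{"tx": 0,"ty": 0,"tz": 1.0,"ax": 0,"ay": 0,"az": 0,"claw": 0.5},{"tx": 0,"ty": 0,"tz": 1.0,"ax": 0,"ay": 0,"az": 0,"claw": 0.5},{"tx": 0,"ty": 0,"tz": 1.0,"ax": 0,"ay": 0,"az": 0,"claw": 0.5},{"tx": 0,"ty": 0,"tz": 0.5,"ax": 0,"ay": 0,"az": 0,"claw": 0.5},{"tx": 0,"ty": 0,"tz": 0,"ax": 0,"ay": 0,"az": 0,"claw": 0.5}]}}

```text
time_s: 7.9
tcp_pos: [0.4623, 0.2845, 0.1142]
ee_rot: [[-0.999, -0.034, -0.001], [-0.034, 0.999, 0.0], [0.001, 0.0, -1.0]]
wrist_force: [-0.5, 0.4, -1.7]
gripper_width: 0.226
gripper_force: 29.9
```

Request:
{"op": "drive_tool", "data": {"rows": [{"tx": 0,"ty": 0,"tz": 0.6,"ax": 0,"ay": 0,"az": 0,"claw": 0.5},{"tx": 0,"ty": 0,"tz": 0.6,"ax": 0,"ay": 0,"az": 0,"claw": 0.5},{"tx": 0,"ty": 0,"tz": 0.6,"ax": 0,"ay": 0,"az": 0,"claw": 0.5},{"tx": 0,"ty": 0,"tz": 0.6,"ax": 0,"ay": 0,"az": 0,"claw": 0.5},{"tx": 0,"ty": 0,"tz": 0.4,"ax": 0,"ay": 0,"az": 0,"claw": 0.5},{"tx": 0,"ty": 0,"tz": 0.3,"ax": 0,"ay": 0,"az": 0,"claw": 0.5},{"tx": 0,"ty": 0,"tz": 0,"ax": 0,"ay": 0,"az": 0,"claw": 0.5},{"tx": 0,"ty": 0,"tz": 0,"ax": 0,"ay": 0,"az": 0,"claw": 0.5}]}}

```text
time_s: 8.57
tcp_pos: [0.4633, 0.2854, 0.0853]
ee_rot: [[-0.999, -0.034, 0.003], [-0.034, 0.999, 0.003], [-0.003, 0.003, -1.0]]
wrist_force: [0.2, -0.6, -2.3]
gripper_width: 0.228
gripper_force: 30.0
```

Deck A is in the slot with no contact force. Releasing it and returning for deck B.

Request:
{"op": "drive_tool", "data": {"rows": [{"tx": 0,"ty": 0,"tz": 0,"ax": 0,"ay": 0,"az": 0,"claw": 3.6},{"tx": 0,"ty": 0,"tz": 0,"ax": 0,"ay": 0,"az": 0,"claw": 3.6},{"tx": 0,"ty": 0,"tz": 0,"ax": 0,"ay": 0,"az": 0,"claw": 3.6},{"tx": 0,"ty": 0,"tz": 0,"ax": 0,"ay": 0,"az": 0,"claw": 3.6},{"tx": 0,"ty": 0,"tz": -2,"ax": 0,"ay": 0,"az": 0,"claw": 3.6},{"tx": 0,"ty": 0,"tz": -4,"ax": 0,"ay": 0,"az": 0,"claw": 3.6},{"tx": 0,"ty": 0,"tz": -4,"ax": 0,"ay": 0,"az": 0,"claw": 5.5},{"tx": 0,"ty": 0,"tz": -4,"ax": 0,"ay": 0,"az": 0,"claw": 5.5},{"tx": 0,"ty": 0,"tz": -4,"ax": 0,"ay": 0,"az": 0,"claw": 5.5},{"tx": 0,"ty": 0,"tz": 0,"ax": 0,"ay": 0,"az": 0,"claw": 5.5}]}}

```text
time_s: 9.4
tcp_pos: [0.4664, 0.2871, 0.2752]
ee_rot: [[-0.999, -0.036, 0.017], [-0.035, 0.999, 0.014], [-0.017, 0.013, -1.0]]
wrist_force: [2.0, 0.1, 0.5]
gripper_width: 0.599
gripper_force: 0.0
```

```bash
python3 - <<'E'
from h import *
R=tilt(-4.2,30); E=np.array([.4712,-.4214,.122])
plan(E-.11*R[:,2]+[0,0,.03],R)
i,d,P=cloud("wrist"); np.savez("w4",i=i,P=P)
m=(P[...,2]>.116)&(P[...,2]<.128)&(P[...,1]>.26)&(P[...,1]<.31)&(P[...,0]<.56)&(P[...,0]>.36)
Q=P[m]; print(len(Q),np.median(Q[:,2]),np.percentile(Q[:,0],[1,99]),np.percentile(Q[:,1],[2,98]),np.polyfit(Q[:,0],Q[:,1],1))
E
```

```text
at [0.4664 0.2871 0.2752] dp [ 0.0088 -0.6536 -0.0279] rot rad [0.537  0.0448 0.102 ] rows>= 5.0
 shift cm: before rot [  1.48 -65.38   1.91]  after rot [ -5.67 -55.    34.98] rows>= 16.0
3043 0.12224066197138164 [0.3912589  0.53343033] [0.27437735 0.29482341] [0.02684684 0.27223154]
```

Request:
{"op": "drive_tool", "data": {"rows": [{"tx": 0,"ty": -4.0,"tz": 0,"ax": 0,"ay": 0,"az": 0,"claw": 5.5},{"tx": 0,"ty": -4.0,"tz": 0,"ax": 0,"ay": 0,"az": 0,"claw": 5.5},{"tx": 0,"ty": -4.0,"tz": 0,"ax": 0,"ay": 0,"az": 0,"claw": 5.5},{"tx": 0,"ty": -4.0,"tz": 0,"ax": 0,"ay": 0,"az": 0,"claw": 5.5},{"tx": 0,"ty": -4.0,"tz": 0,"ax": 0,"ay": 0,"az": 0,"claw": 5.5},{"tx": 0,"ty": -4.0,"tz": 0,"ax": 0,"ay": 0,"az": 0,"claw": 5.5},{"tx": 0,"ty": -4.0,"tz": 0,"ax": 0,"ay": 0,"az": 0,"claw": 5.5},{"tx": 0,"ty": -4.0,"tz": 0,"ax": 0,"ay": 0,"az": 0,"claw": 5.5},{"tx": 0,"ty": -4.0,"tz": 0,"ax": 0,"ay": 0,"az": 0,"claw": 5.5},{"tx": 0,"ty": -4.0,"tz": 0,"ax": 0,"ay": 0,"az": 0,"claw": 5.5}]}}

```text
time_s: 10.28
tcp_pos: [0.4756, -0.1169, 0.2636]
ee_rot: [[-0.999, -0.034, 0.001], [-0.034, 0.999, 0.003], [-0.001, 0.003, -1.0]]
wrist_force: [1.0, 0.1, -0.2]
gripper_width: 0.634
gripper_force: 0.0
```

Request:
{"op": "drive_tool", "data": {"rows": [{"tx": 0.2,"ty": -4.1,"tz": 0,"ax": 0,"ay": 0,"az": 0,"claw": 5.5},{"tx": 0.2,"ty": -4.1,"tz": 0,"ax": 0,"ay": 0,"az": 0,"claw": 5.5},{"tx": 0.2,"ty": -4.1,"tz": 0,"ax": 0,"ay": 0,"az": 0,"claw": 5.5},{"tx": 0.2,"ty": -4.1,"tz": 0,"ax": 0,"ay": 0,"az": 0,"claw": 5.5},{"tx": 0,"ty": 0,"tz": 0,"ax": 0.0873,"ay": 0.0047,"az": 0.0172,"claw": 5.5},{"tx": 0,"ty": 0,"tz": 0,"ax": 0.0873,"ay": 0.0047,"az": 0.0172,"claw": 5.5},{"tx": 0,"ty": 0,"tz": 0,"ax": 0.0873,"ay": 0.0047,"az": 0.0172,"claw": 5.5},{"tx": 0,"ty": 0,"tz": 0,"ax": 0.0873,"ay": 0.0047,"az": 0.0172,"claw": 5.5},{"tx": 0,"ty": 0,"tz": 0,"ax": 0.0873,"ay": 0.0047,"az": 0.0172,"claw": 5.5},{"tx": 0,"ty": 0,"tz": 0,"ax": 0.0873,"ay": 0.0047,"az": 0.0172,"claw": 5.5}]}}

```text
time_s: 11.12
tcp_pos: [0.4737, -0.2789, 0.2633]
ee_rot: [[-0.997, 0.063, -0.034], [0.071, 0.863, -0.5], [-0.002, -0.501, -0.865]]
wrist_force: [-0.2, -0.1, -0.4]
gripper_width: 0.633
gripper_force: 0.0
```

Request:
{"op": "drive_tool", "data": {"rows": [{"tx": 0,"ty": -2,"tz": 0,"ax": 0,"ay": 0,"az": 0,"claw": 5.5},{"tx": 0,"ty": 0,"tz": 0,"ax": 0,"ay": 0,"az": 0,"claw": 5.5},{"tx": 0,"ty": 0,"tz": 0,"ax": 0,"ay": 0,"az": 0,"claw": 5.5},{"tx": 0,"ty": 0,"tz": 0,"ax": 0,"ay": 0,"az": 0,"claw": 5.5}]}}

```text
time_s: 11.45
tcp_pos: [0.4728, -0.2965, 0.2734]
ee_rot: [[-0.997, 0.063, -0.034], [0.072, 0.865, -0.496], [-0.002, -0.498, -0.867]]
wrist_force: [-0.1, 0.2, 0.0]
gripper_width: 0.631
gripper_force: 0.0
```

```bash
python3 - <<'E'
from h import *
R=tilt(-4.2,30); E=np.array([.4712,-.4214,.122])
plan(E+.038*R[:,2],R)
i,d,P=cloud("wrist"); np.savez("w5",i=i,P=P)
q=P@R; 
m=(abs(P[...,1]+.4214)<.03)&(abs(P[...,2]-.122)<.014)&(abs(P[...,0]-.47)<.09)&(abs(-q[...,2]-(-E@R[:,2]))<.007)
Q=q[m]; c=np.array([np.percentile(Q[:,0],[1,99]).mean(),np.percentile(Q[:,1],[2,98]).mean(),np.median(Q[:,2])])
print(len(Q),np.ptp(np.percentile(Q[:,0],[1,99])),np.ptp(np.percentile(Q[:,1],[2,98])),"edge",(R@c).round(4),"slope",np.polyfit(Q[:,0],Q[:,1],1)[0])
plan(R@c+.038*R[:,2],R)
E
```

```text
at [ 0.4728 -0.2965  0.2734] dp [-0.003  -0.1439 -0.1844] rot rad [0.0028 0.0021 0.0001] rows>= 1.0
 shift cm: before rot [-0.71 -3.29 23.14]  after rot [-0.76 -3.23 23.15] rows>= 6.0
2433 0.1415314636472212 0.01992364096705662 edge [ 0.4711 -0.4218  0.1221] slope 0.014143027607869882
at [ 0.4728 -0.2965  0.2735] dp [-0.0031 -0.1442 -0.1843] rot rad [0.0027 0.0021 0.0002] rows>= 1.0
 shift cm: before rot [-0.69 -3.32 23.16]  after rot [-0.74 -3.26 23.17] rows>= 6.0
```

Request:
{"op": "drive_tool", "data": {"rows": [{"tx": -0.7,"ty": -3.3,"tz": 0,"ax": 0,"ay": 0,"az": 0,"claw": 5.5},{"tx": 0,"ty": 0,"tz": 3.5,"ax": 0,"ay": 0,"az": 0,"claw": 5.5},{"tx": 0,"ty": 0,"tz": 3.5,"ax": 0,"ay": 0,"az": 0,"claw": 5.5},{"tx": 0,"ty": 0,"tz": 3.5,"ax": 0,"ay": 0,"az": 0,"claw": 5.5},{"tx": 0,"ty": 0,"tz": 2.9,"ax": 0,"ay": 0,"az": 0,"claw": 5.5},{"tx": 0,"ty": 0,"tz": 2.5,"ax": 0,"ay": 0,"az": 0,"claw": 5.5},{"tx": 0,"ty": 0,"tz": 2.5,"ax": 0,"ay": 0,"az": 0,"claw": 5.5},{"tx": 0,"ty": 0,"tz": 2.5,"ax": 0,"ay": 0,"az": 0,"claw": 5.5},{"tx": 0,"ty": 0,"tz": 2.2,"ax": 0,"ay": 0,"az": 0,"claw": 5.5},{"tx": 0,"ty": 0,"tz": 0,"ax": 0,"ay": 0,"az": 0,"claw": 5.5}]}}

```text
time_s: 12.33
tcp_pos: [0.4666, -0.4412, 0.0854]
ee_rot: [[-0.997, 0.062, -0.042], [0.075, 0.866, -0.494], [0.005, -0.496, -0.869]]
wrist_force: [-0.4, -0.9, 0.1]
gripper_width: 0.635
gripper_force: 0.0
```

Request:
{"op": "drive_tool", "data": {"rows": [{"tx": 0,"ty": 0,"tz": 0,"ax": 0,"ay": 0,"az": 0,"claw": 0.5},{"tx": 0,"ty": 0,"tz": 0,"ax": 0,"ay": 0,"az": 0,"claw": 0.5},{"tx": 0,"ty": 0,"tz": 0,"ax": 0,"ay": 0,"az": 0,"claw": 0.5},{"tx": 0,"ty": 0,"tz": 0,"ax": 0,"ay": 0,"az": 0,"claw": 0.5},{"tx": 0,"ty": 0,"tz": 0,"ax": 0,"ay": 0,"az": 0,"claw": 0.5},{"tx": 0,"ty": 0,"tz": 0,"ax": 0,"ay": 0,"az": 0,"claw": 0.5},{"tx": 0,"ty": 0,"tz": 0,"ax": 0,"ay": 0,"az": 0,"claw": 0.5},{"tx": 0,"ty": 0,"tz": 0,"ax": 0,"ay": 0,"az": 0,"claw": 0.5}]}}

```text
time_s: 13.0
tcp_pos: [0.4704, -0.4401, 0.0907]
ee_rot: [[-0.997, 0.063, -0.033], [0.071, 0.865, -0.498], [-0.003, -0.499, -0.867]]
wrist_force: [-1.0, 4.0, 4.0]
gripper_width: 0.23
gripper_force: 29.9
```

Request:
{"op": "drive_tool", "data": {"rows": [{"tx": 0,"ty": 0,"tz": -1.5,"ax": 0,"ay": 0,"az": 0,"claw": 0.5},{"tx": 0,"ty": 0,"tz": -2.5,"ax": 0,"ay": 0,"az": 0,"claw": 0.5},{"tx": 0,"ty": 0,"tz": -2.5,"ax": 0,"ay": 0,"az": 0,"claw": 0.5},{"tx": 0,"ty": 0,"tz": -3,"ax": 0,"ay": 0,"az": 0,"claw": 0.5},{"tx": 0,"ty": 0,"tz": -3,"ax": 0,"ay": 0,"az": 0,"claw": 0.5},{"tx": 0,"ty": 0,"tz": -3,"ax": 0,"ay": 0,"az": 0,"claw": 0.5},{"tx": 0,"ty": 0,"tz": -3,"ax": 0,"ay": 0,"az": 0,"claw": 0.5},{"tx": 0,"ty": 0,"tz": -3,"ax": 0,"ay": 0,"az": 0,"claw": 0.5},{"tx": 0,"ty": 0,"tz": -3,"ax": 0,"ay": 0,"az": 0,"claw": 0.5},{"tx": 0,"ty": 0,"tz": 0,"ax": 0,"ay": 0,"az": 0,"claw": 0.5}]}}

```text
time_s: 13.83
tcp_pos: [0.481, -0.3171, 0.308]
ee_rot: [[-0.998, 0.065, -0.024], [0.068, 0.864, -0.499], [-0.012, -0.499, -0.867]]
wrist_force: [-0.6, 0.4, -2.9]
gripper_width: 0.228
gripper_force: 29.9
```

Request:
{"op": "drive_tool", "data": {"rows": [{"tx": 0,"ty": 0,"tz": 0,"ax": -0.0874,"ay": -0.0047,"az": -0.0172,"claw": 0.5},{"tx": 0,"ty": 0,"tz": 0,"ax": -0.0874,"ay": -0.0047,"az": -0.0172,"claw": 0.5},{"tx": 0,"ty": 0,"tz": 0,"ax": -0.0874,"ay": -0.0047,"az": -0.0172,"claw": 0.5},{"tx": 0,"ty": 0,"tz": 0,"ax": -0.0874,"ay": -0.0047,"az": -0.0172,"claw": 0.5},{"tx": 0,"ty": 0,"tz": 0,"ax": -0.0874,"ay": -0.0047,"az": -0.0172,"claw": 0.5},{"tx": 0,"ty": 0,"tz": 0,"ax": -0.0874,"ay": -0.0047,"az": -0.0172,"claw": 0.5},{"tx": 0,"ty": 3.5,"tz": 0,"ax": 0,"ay": 0,"az": 0,"claw": 0.5},{"tx": 0,"ty": 3.9,"tz": 0,"ax": 0,"ay": 0,"az": 0,"claw": 0.5},{"tx": 0,"ty": 3.9,"tz": 0,"ax": 0,"ay": 0,"az": 0,"claw": 0.5},{"tx": 0,"ty": 3.9,"tz": 0,"ax": 0,"ay": 0,"az": 0,"claw": 0.5}]}}

```text
time_s: 14.67
tcp_pos: [0.4718, -0.1658, 0.3012]
ee_rot: [[-1.0, -0.031, -0.001], [-0.031, 1.0, 0.004], [0.001, 0.004, -1.0]]
wrist_force: [1.2, 0.8, -1.5]
gripper_width: 0.222
gripper_force: 29.9
```

Request:
{"op": "drive_tool", "data": {"rows": [{"tx": 0,"ty": 3.9,"tz": 0,"ax": 0,"ay": 0,"az": 0,"claw": 0.5},{"tx": 0,"ty": 3.9,"tz": 0,"ax": 0,"ay": 0,"az": 0,"claw": 0.5},{"tx": 0,"ty": 3.9,"tz": 0,"ax": 0,"ay": 0,"az": 0,"claw": 0.5},{"tx": 0,"ty": 3.9,"tz": 0,"ax": 0,"ay": 0,"az": 0,"claw": 0.5},{"tx": 0,"ty": 3.9,"tz": 0,"ax": 0,"ay": 0,"az": 0,"claw": 0.5},{"tx": 0,"ty": 3.9,"tz": 0,"ax": 0,"ay": 0,"az": 0,"claw": 0.5},{"tx": 0,"ty": 3.9,"tz": 0,"ax": 0,"ay": 0,"az": 0,"claw": 0.5},{"tx": 0,"ty": 3.9,"tz": 0,"ax": 0,"ay": 0,"az": 0,"claw": 0.5},{"tx": 0,"ty": 3.9,"tz": 0,"ax": 0,"ay": 0,"az": 0,"claw": 0.5},{"tx": 0,"ty": 3,"tz": 0,"ax": 0,"ay": 0,"az": 0,"claw": 0.5}]}}

```text
time_s: 15.5
tcp_pos: [0.4588, 0.2164, 0.3028]
ee_rot: [[-0.999, -0.035, 0.0], [-0.035, 0.999, 0.003], [-0.0, 0.003, -1.0]]
wrist_force: [0.9, 0.2, -1.5]
gripper_width: 0.228
gripper_force: 29.9
```

Request:
{"op": "drive_tool", "data": {"rows": [{"tx": 0,"ty": 0,"tz": 0,"ax": 0,"ay": 0,"az": 0,"claw": 0.5},{"tx": 0,"ty": 0,"tz": 0,"ax": 0,"ay": 0,"az": 0,"claw": 0.5},{"tx": 0,"ty": 0,"tz": 0,"ax": 0,"ay": 0,"az": 0,"claw": 0.5}]}}

```text
time_s: 15.75
tcp_pos: [0.4594, 0.2137, 0.303]
ee_rot: [[-0.999, -0.034, -0.0], [-0.034, 0.999, 0.002], [-0.0, 0.002, -1.0]]
wrist_force: [0.0, -0.1, -2.6]
gripper_width: 0.226
gripper_force: 29.9
```

```bash
python3 - <<'E'
from h import *
plan([.4655,.2353,.17],tilt(1.9,0))
E
```

```text
at [0.4594 0.2137 0.303 ] dp [ 0.0061  0.0216 -0.133 ] rot rad [0.0019 0.0001 0.0011] rows>= 1.0
 shift cm: before rot [-0.69  2.11 13.3 ]  after rot [-0.69  2.14 13.3 ] rows>= 4.0
```

Request:
{"op": "drive_tool", "data": {"rows": [{"tx": -0.7,"ty": 2.1,"tz": 0,"ax": 0,"ay": 0,"az": 0,"claw": 0.5},{"tx": 0,"ty": 0,"tz": 3.3,"ax": 0,"ay": 0,"az": 0,"claw": 0.5},{"tx": 0,"ty": 0,"tz": 3.3,"ax": 0,"ay": 0,"az": 0,"claw": 0.5},{"tx": 0,"ty": 0,"tz": 3.3,"ax": 0,"ay": 0,"az": 0,"claw": 0.5},{"tx": 0,"ty": 0,"tz": 3.4,"ax": 0,"ay": 0,"az": 0,"claw": 0.5},{"tx": 0,"ty": 0,"tz": 0,"ax": 0,"ay": 0,"az": 0,"claw": 0.5},{"tx": 0,"ty": 0,"tz": 0,"ax": 0,"ay": 0,"az": 0,"claw": 0.5},{"tx": 0,"ty": 0,"tz": 0,"ax": 0,"ay": 0,"az": 0,"claw": 0.5}]}}

```text
time_s: 16.42
tcp_pos: [0.468, 0.2358, 0.1733]
ee_rot: [[-0.999, -0.034, 0.005], [-0.034, 0.999, 0.005], [-0.005, 0.005, -1.0]]
wrist_force: [0.4, 0.3, -0.8]
gripper_width: 0.232
gripper_force: 29.9
```

```bash
python3 - <<'E'
from h import *
plan([.4648,.2353,.085],tilt(1.9,0))
i,d,P=cloud("wrist"); 
Q=P[90:215,225:292].reshape(-1,3); zt=np.nanmedian(Q[:,2]); Q=Q[abs(Q[:,2]-zt)<.01]; print("deck top z",zt,"x",np.percentile(Q[:,0],[1,99]),"y",np.percentile(Q[:,1],[2,50,98]))
E
```

```text
at [0.468  0.2358 0.1733] dp [-0.0032 -0.0005 -0.0883] rot rad [0.0046 0.0055 0.0005] rows>= 1.0
 shift cm: before rot [ 0.37 -0.08  8.83]  after rot [ 0.32 -0.04  8.83] rows>= 3.0
deck top z 0.2099342019336078 x [0.39542491 0.4426481 ] y [0.22394805 0.23354397 0.24319132]
```

Request:
{"op": "drive_tool", "data": {"rows": [{"tx": 0.3,"ty": 0,"tz": 0,"ax": 0,"ay": 0,"az": 0,"claw": 0.5},{"tx": 0,"ty": 0,"tz": 1.0,"ax": 0,"ay": 0,"az": 0,"claw": 0.5},{"tx": 0,"ty": 0,"tz": 1.0,"ax": 0,"ay": 0,"az": 0,"claw": 0.5},{"tx": 0,"ty": 0,"tz": 1.0,"ax": 0,"ay": 0,"az": 0,"claw": 0.5},{"tx": 0,"ty": 0,"tz": 1.0,"ax": 0,"ay": 0,"az": 0,"claw": 0.5},{"tx": 0,"ty": 0,"tz": 1,"ax": 0,"ay": 0,"az": 0,"claw": 0.5},{"tx": 0,"ty": 0,"tz": 0,"ax": 0,"ay": 0,"az": 0,"claw": 0.5}]}}

```text
time_s: 17.05
tcp_pos: [0.4622, 0.2347, 0.1182]
ee_rot: [[-0.999, -0.034, -0.002], [-0.034, 0.999, -0.0], [0.002, -0.0, -1.0]]
wrist_force: [-1.1, -0.4, -1.3]
gripper_width: 0.226
gripper_force: 29.9
```

Request:
{"op": "drive_tool", "data": {"rows": [{"tx": 0,"ty": 0,"tz": 0.7,"ax": 0,"ay": 0,"az": 0,"claw": 0.5},{"tx": 0,"ty": 0,"tz": 0.7,"ax": 0,"ay": 0,"az": 0,"claw": 0.5},{"tx": 0,"ty": 0,"tz": 0.7,"ax": 0,"ay": 0,"az": 0,"claw": 0.5},{"tx": 0,"ty": 0,"tz": 0.7,"ax": 0,"ay": 0,"az": 0,"claw": 0.5},{"tx": 0,"ty": 0,"tz": 0.4,"ax": 0,"ay": 0,"az": 0,"claw": 0.5},{"tx": 0,"ty": 0,"tz": 0.3,"ax": 0,"ay": 0,"az": 0,"claw": 0.5},{"tx": 0,"ty": 0,"tz": 0,"ax": 0,"ay": 0,"az": 0,"claw": 0.5},{"tx": 0,"ty": 0,"tz": 0,"ax": 0,"ay": 0,"az": 0,"claw": 0.5}]}}

```text
time_s: 17.72
tcp_pos: [0.4639, 0.2362, 0.0863]
ee_rot: [[-0.999, -0.034, 0.003], [-0.034, 0.999, 0.004], [-0.003, 0.004, -1.0]]
wrist_force: [0.3, 0.3, -1.5]
gripper_width: 0.227
gripper_force: 30.0
```

Deck B is in as well. Next I'll release it, rise, rotate towards the sheet and re-measure the sheet.

Request:
{"op": "drive_tool", "data": {"rows": [{"tx": 0,"ty": 0,"tz": 0,"ax": 0,"ay": 0,"az": 0,"claw": 3.6},{"tx": 0,"ty": 0,"tz": 0,"ax": 0,"ay": 0,"az": 0,"claw": 3.6},{"tx": 0,"ty": 0,"tz": 0,"ax": 0,"ay": 0,"az": 0,"claw": 3.6},{"tx": 0,"ty": 0,"tz": 0,"ax": 0,"ay": 0,"az": 0,"claw": 3.6},{"tx": 0,"ty": 0,"tz": -2,"ax": 0,"ay": 0,"az": 0,"claw": 3.6},{"tx": 0,"ty": 0,"tz": -4,"ax": 0,"ay": 0,"az": 0,"claw": 3.6},{"tx": 0,"ty": 0,"tz": -4,"ax": 0,"ay": 0,"az": 0,"claw": 8.5},{"tx": 0,"ty": 0,"tz": -4,"ax": 0,"ay": 0,"az": 0,"claw": 8.5},{"tx": 0,"ty": 0,"tz": -2,"ax": 0,"ay": 0,"az": 0,"claw": 8.5},{"tx": 0,"ty": 0,"tz": 0,"ax": 0,"ay": 0,"az": 0,"claw": 8.5}]}}

```text
time_s: 18.55
tcp_pos: [0.4659, 0.2371, 0.2525]
ee_rot: [[-0.999, -0.035, 0.012], [-0.035, 0.999, 0.011], [-0.013, 0.01, -1.0]]
wrist_force: [0.8, -0.2, -0.0]
gripper_width: 0.632
gripper_force: 0.0
```

Request:
{"op": "drive_tool", "data": {"rows": [{"tx": 0,"ty": -3.5,"tz": 0,"ax": 0,"ay": 0,"az": 0,"claw": 8.5},{"tx": 0,"ty": -3.5,"tz": 0,"ax": 0,"ay": 0,"az": 0,"claw": 8.5},{"tx": 0,"ty": -3.5,"tz": 0,"ax": 0,"ay": 0,"az": 0,"claw": 8.5},{"tx": 0,"ty": -3.5,"tz": 0,"ax": 0,"ay": 0,"az": 0,"claw": 8.5},{"tx": 0,"ty": 0,"tz": 0,"ax": 0,"ay": 0,"az": 0,"claw": 8.5},{"tx": 0,"ty": 0,"tz": 0,"ax": 0,"ay": 0,"az": 0,"claw": 8.5}]}}

```text
time_s: 19.05
tcp_pos: [0.4678, 0.0939, 0.2453]
ee_rot: [[-1.0, -0.031, 0.002], [-0.031, 1.0, 0.003], [-0.002, 0.003, -1.0]]
wrist_force: [-0.9, 0.2, 1.0]
gripper_width: 0.966
gripper_force: 0.0
```

```bash
cat >> h.py <<'E'
def rects(P,zr,b):
    x,y,z=[P[...,k] for k in range(3)]
    m=(z>zr[0])&(z<zr[1])&(x>b[0])&(x<b[1])&(y>b[2])&(y<b[3])
    n,l,st,_=cv2.connectedComponentsWithStats(m.astype(np.uint8))
    for j in range(1,n):
        if st[j,4]<60: continue
        Q=P[l==j]; r=cv2.minAreaRect((Q[:,:2]*1000).astype(np.float32)); print("  ",len(Q),"z",np.median(Q[:,2]).round(4),"c",np.round(r[0],1),"size",np.round(r[1],1),"ang",round(r[2],1),"box",st[j].tolist())
E
python3 - <<'E'
from h import *
for n in ("top","wrist"):
    i,d,P=cloud(n); cv2.imwrite(f"pics/{n}6.png",i[:,:,::-1]); print(n)
    print("sheet");rects(P,(.004,.02),(.25,.54,-.3,.12)); print("rack");rects(P,(.113,.14),(.35,.6,.1,.42)); print("batten");rects(P,(.054,.076),(.22,.4,-.5,-.18))
print(sense()["tcp_pos"],sense()["joints"])
E
```

```text
top
sheet
   1271 z 0.0096 c [458.  -67.7] size [ 76.2 250. ] ang 8.4 box [234, 172, 72, 29, 1271]
   82 z 0.0096 c [ 432.9 -277. ] size [49.9 31.4] ang 40.9 box [323, 186, 12, 15, 82]
   159 z 0.0062 c [ 283.8 -117.6] size [39.8 82.8] ang 72.4 box [275, 222, 17, 23, 159]
rack
   145 z 0.1222 c [445.1 284.3] size [96.4 18.8] ang 2.0 box [159, 169, 7, 29, 145]
   190 z 0.1223 c [441.8 235.1] size [99.4 19.5] ang 2.2 box [174, 169, 7, 31, 190]
   132 z 0.1272 c [458. 140.] size [60.7 19.2] ang 1.6 box [203, 170, 7, 19, 132]
batten
   740 z 0.0647 c [ 310.4 -313.1] size [ 41.1 199.8] ang 0.0 box [313, 219, 61, 13, 740]
wrist
sheet
   11324 z 0.0091 c [454.6 -68.8] size [ 66.2 250.9] ang 8.4 box [13, 102, 216, 78, 11324]
rack
   4119 z 0.1221 c [461.4 235.4] size [142.   21.5] ang 1.5 box [392, 94, 46, 153, 4119]
   3569 z 0.1219 c [446.6 284.4] size [112.4  22. ] ang 1.5 box [447, 96, 50, 124, 3569]
   2267 z 0.1269 c [467.2 140.1] size [83.2 20.4] ang 2.0 box [295, 132, 27, 94, 2267]
batten
[0.46809425 0.09561627 0.24537471] [  31.01141631    6.44846751  -17.28799069   -0.11918015  -66.07270063
 -119.02042218]
```

View pics/wrist6.png

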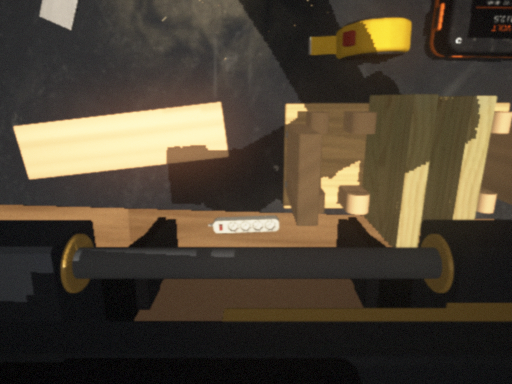

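Both decks are seated with their tops at 0.122 m. The sheet is unshifted at (0.455, -0.069), yaw 8.5°, with its top at 9 mm. The wrist view agrees, showing the sheet at (120,140) and the decks at (415,150) and (470,150). Now I'll turn the gripper across the sheet.

Request:
{"op": "drive_tool", "data": {"rows": [{"tx": 0,"ty": -2,"tz": 0,"ax": 0,"ay": 0,"az": -0.12,"claw": 8.6},{"tx": 0,"ty": 0,"tz": 0,"ax": 0,"ay": 0,"az": -0.12,"claw": 8.6},{"tx": 0,"ty": 0,"tz": 0,"ax": 0,"ay": 0,"az": -0.12,"claw": 8.6},{"tx": 0,"ty": 0,"tz": 0,"ax": 0,"ay": 0,"az": -0.12,"claw": 8.6},{"tx": 0,"ty": 0,"tz": 0,"ax": 0,"ay": 0,"az": -0.12,"claw": 8.6},{"tx": 0,"ty": 0,"tz": 0,"ax": 0,"ay": 0,"az": -0.12,"claw": 8.6},{"tx": 0,"ty": 0,"tz": 0,"ax": 0,"ay": 0,"az": -0.12,"claw": 8.6},{"tx": 0,"ty": 0,"tz": 0,"ax": 0,"ay": 0,"az": -0.12,"claw": 8.6},{"tx": 0,"ty": 0,"tz": 0,"ax": 0,"ay": 0,"az": -0.12,"claw": 8.6},{"tx": 0,"ty": 0,"tz": 0,"ax": 0,"ay": 0,"az": -0.12,"claw": 8.6}]}}

```text
time_s: 19.98
tcp_pos: [0.4689, 0.0769, 0.2453]
ee_rot: [[-0.323, -0.946, 0.002], [-0.946, 0.323, 0.003], [-0.004, -0.001, -1.0]]
wrist_force: [0.2, 0.2, 0.0]
gripper_width: 0.989
gripper_force: 0.0
```

Request:
{"op": "drive_tool", "data": {"rows": [{"tx": 0,"ty": 0,"tz": 0,"ax": 0,"ay": 0,"az": -0.12,"claw": 8.6},{"tx": 0,"ty": 0,"tz": 0,"ax": 0,"ay": 0,"az": -0.12,"claw": 8.6},{"tx": 0,"ty": 0,"tz": 0,"ax": 0,"ay": 0,"az": -0.12,"claw": 8.6},{"tx": 0,"ty": 0,"tz": 0,"ax": 0,"ay": 0,"az": -0.12,"claw": 8.6},{"tx": 0,"ty": 0,"tz": 0,"ax": 0,"ay": 0,"az": 0,"claw": 8.6},{"tx": 0,"ty": 0,"tz": 0,"ax": 0,"ay": 0,"az": 0,"claw": 8.6}]}}

```text
time_s: 20.48
tcp_pos: [0.4688, 0.0765, 0.2453]
ee_rot: [[0.141, -0.99, 0.002], [-0.99, -0.141, 0.003], [-0.003, -0.002, -1.0]]
wrist_force: [0.1, -0.5, 0.2]
gripper_width: 0.983
gripper_force: 0.0
```

```bash
python3 - <<'E'
from h import *
plan([.455,-.0687,.08],tilt(98.5,0)); print(sense()["joints"].round(0))
E
```

```text
at [0.4688 0.0765 0.2453] dp [-0.0138 -0.1452 -0.1653] rot rad [-0.0022  0.0029 -0.0065] rows>= 1.0
 shift cm: before rot [14.23  3.46 16.48]  after rot [14.16  3.51 16.53] rows>= 6.0
[ 29.   6. -18.  -0. -66. -21.]
```

Request:
{"op": "drive_tool", "data": {"rows": [{"tx": 3,"ty": 0.7,"tz": 1,"ax": 0,"ay": 0,"az": -0.006,"claw": 8.6},{"tx": 3,"ty": 0.7,"tz": 1,"ax": 0,"ay": 0,"az": 0,"claw": 8.6},{"tx": 3,"ty": 0.7,"tz": 1,"ax": 0,"ay": 0,"az": 0,"claw": 8.6},{"tx": 3,"ty": 0.7,"tz": 1,"ax": 0,"ay": 0,"az": 0,"claw": 8.6},{"tx": 2.2,"ty": 0.7,"tz": 2,"ax": 0,"ay": 0,"az": 0,"claw": 8.6},{"tx": 0,"ty": 0,"tz": 3,"ax": 0,"ay": 0,"az": 0,"claw": 8.6},{"tx": 0,"ty": 0,"tz": 3,"ax": 0,"ay": 0,"az": 0,"claw": 8.6},{"tx": 0,"ty": 0,"tz": 3,"ax": 0,"ay": 0,"az": 0,"claw": 8.6},{"tx": 0,"ty": 0,"tz": 0,"ax": 0,"ay": 0,"az": 0,"claw": 8.6},{"tx": 0,"ty": 0,"tz": 0,"ax": 0,"ay": 0,"az": 0,"claw": 8.6}]}}

```text
time_s: 21.32
tcp_pos: [0.455, -0.0696, 0.0944]
ee_rot: [[0.148, -0.989, -0.001], [-0.989, -0.148, 0.002], [-0.002, 0.001, -1.0]]
wrist_force: [1.0, 0.4, 0.1]
gripper_width: 0.991
gripper_force: 0.0
```

Request:
{"op": "drive_tool", "data": {"rows": [{"tx": 0,"ty": 0,"tz": 0,"ax": 0,"ay": 0,"az": 0,"claw": 8.6},{"tx": 0,"ty": 0,"tz": 0,"ax": 0,"ay": 0,"az": 0,"claw": 8.6}]}}

```text
time_s: 21.48
tcp_pos: [0.4572, -0.0691, 0.097]
ee_rot: [[0.149, -0.989, 0.006], [-0.989, -0.149, 0.004], [-0.003, -0.007, -1.0]]
wrist_force: [-0.2, 0.1, 0.6]
gripper_width: 0.99
gripper_force: 0.0
```

```bash
python3 - <<'E'
from h import *
plan([.455,-.0687,.004],tilt(98.5,0))
i,d,P=cloud("wrist"); rects(P,(.004,.02),(.25,.54,-.3,.12))
E
```

```text
at [ 0.4572 -0.0691  0.097 ] dp [-0.0022  0.0004 -0.093 ] rot rad [-0.0068  0.0027  0.0014] rows>= 1.0
 shift cm: before rot [-0.05  0.28  9.3 ]  after rot [-0.07  0.21  9.3 ] rows>= 3.0
   471 z 0.0113 c [ 316.4 -216.4] size [10.1 30.3] ang 68.3 box [472, 0, 40, 25, 471]
   19728 z 0.0091 c [ 460.2 -107.1] size [ 66.2 171.1] ang 8.4 box [216, 20, 95, 227, 19728]
   1938 z 0.0051 c [ 277.2 -117.3] size [36.1 59. ] ang 68.9 box [458, 131, 54, 72, 1938]
   2248 z 0.0091 c [440.6  26.6] size [66.2 41.2] ang 8.8 box [223, 279, 77, 42, 2248]
```

Request:
{"op": "drive_tool", "data": {"rows": [{"tx": 0,"ty": 0.15,"tz": 2,"ax": 0,"ay": 0,"az": 0,"claw": 8.6},{"tx": 0,"ty": 0,"tz": 2,"ax": 0,"ay": 0,"az": 0,"claw": 8.6},{"tx": 0,"ty": 0,"tz": 2,"ax": 0,"ay": 0,"az": 0,"claw": 8.6},{"tx": 0,"ty": 0,"tz": 1.5,"ax": 0,"ay": 0,"az": 0,"claw": 8.6},{"tx": 0,"ty": 0,"tz": 0.7,"ax": 0,"ay": 0,"az": 0,"claw": 8.6},{"tx": 0,"ty": 0,"tz": 0.5,"ax": 0,"ay": 0,"az": 0,"claw": 8.6},{"tx": 0,"ty": 0,"tz": 0.3,"ax": 0,"ay": 0,"az": 0,"claw": 8.6},{"tx": 0,"ty": 0,"tz": 0,"ax": 0,"ay": 0,"az": 0,"claw": 8.6},{"tx": 0,"ty": 0,"tz": 0,"ax": 0,"ay": 0,"az": 0,"claw": 8.6},{"tx": 0,"ty": 0,"tz": 0,"ax": 0,"ay": 0,"az": 0,"claw": 8.6}]}}

```text
time_s: 22.37
tcp_pos: [0.4549, -0.0694, 0.0059]
ee_rot: [[0.149, -0.989, 0.004], [-0.989, -0.149, 0.004], [-0.003, -0.005, -1.0]]
wrist_force: [0.1, 0.1, -0.1]
gripper_width: 0.989
gripper_force: 0.0
```

Request:
{"op": "drive_tool", "data": {"rows": [{"tx": 0,"ty": 0,"tz": 0.2,"ax": 0,"ay": 0,"az": 0,"claw": 8.6},{"tx": 0,"ty": 0,"tz": 0,"ax": 0,"ay": 0,"az": 0,"claw": 5},{"tx": 0,"ty": 0,"tz": 0,"ax": 0,"ay": 0,"az": 0,"claw": 5},{"tx": 0,"ty": 0,"tz": 0,"ax": 0,"ay": 0,"az": 0,"claw": 5},{"tx": 0,"ty": 0,"tz": 0,"ax": 0,"ay": 0,"az": 0,"claw": 5},{"tx": 0,"ty": 0,"tz": 0,"ax": 0,"ay": 0,"az": 0,"claw": 5},{"tx": 0,"ty": 0,"tz": 0,"ax": 0,"ay": 0,"az": 0,"claw": 5},{"tx": 0,"ty": 0,"tz": 0,"ax": 0,"ay": 0,"az": 0,"claw": 5}]}}

```text
time_s: 23.03
tcp_pos: [0.4542, -0.0695, 0.0032]
ee_rot: [[0.149, -0.989, 0.002], [-0.989, -0.149, 0.003], [-0.003, -0.003, -1.0]]
wrist_force: [-0.6, 0.2, 0.7]
gripper_width: 0.754
gripper_force: 30.0
```

Request:
{"op": "drive_tool", "data": {"rows": [{"tx": 0,"ty": 0,"tz": -1,"ax": 0,"ay": 0,"az": 0,"claw": 5},{"tx": 0,"ty": 0,"tz": -2.5,"ax": 0,"ay": 0,"az": 0,"claw": 5},{"tx": 0,"ty": 0,"tz": -3,"ax": 0,"ay": 0,"az": 0,"claw": 5},{"tx": 0,"ty": 0,"tz": -3,"ax": 0,"ay": 0,"az": 0,"claw": 5},{"tx": 0,"ty": 0,"tz": -3,"ax": 0,"ay": 0,"az": 0,"claw": 5},{"tx": 0,"ty": 0,"tz": -3,"ax": 0,"ay": 0,"az": 0,"claw": 5},{"tx": 0,"ty": 0,"tz": -3,"ax": 0,"ay": 0,"az": 0,"claw": 5},{"tx": 0,"ty": 0,"tz": -2,"ax": 0,"ay": 0,"az": 0,"claw": 5},{"tx": 0,"ty": 0,"tz": 0,"ax": 0,"ay": 0,"az": 0,"claw": 5},{"tx": 0,"ty": 0,"tz": 0,"ax": 0,"ay": 0,"az": 0,"claw": 5}]}}

```text
time_s: 23.87
tcp_pos: [0.4537, -0.07, 0.2086]
ee_rot: [[0.148, -0.989, 0.004], [-0.989, -0.148, 0.004], [-0.004, -0.005, -1.0]]
wrist_force: [0.0, -0.2, -1.7]
gripper_width: 0.746
gripper_force: 30.0
```

```bash
python3 - <<'E'
from h import *
plan([.464,.2603,.205],tilt(91.9,0)); print(sense()["gripper_width"])
E
```

```text
at [ 0.4537 -0.07    0.2086] dp [ 0.0103  0.3303 -0.0036] rot rad [-0.0043  0.004   0.1158] rows>= 1.0
 shift cm: before rot [-32.51  -5.92   0.51]  after rot [-32.98  -2.12   0.36] rows>= 9.0
0.7463779911833278
```

Request:
{"op": "drive_tool", "data": {"rows": [{"tx": 0,"ty": 0,"tz": 0,"ax": 0,"ay": 0,"az": 0.058,"claw": 5},{"tx": 0,"ty": 0,"tz": 0,"ax": 0,"ay": 0,"az": 0.058,"claw": 5},{"tx": -4,"ty": -0.3,"tz": 0,"ax": 0,"ay": 0,"az": 0,"claw": 5},{"tx": -4,"ty": -0.3,"tz": 0,"ax": 0,"ay": 0,"az": 0,"claw": 5},{"tx": -4,"ty": -0.3,"tz": 0,"ax": 0,"ay": 0,"az": 0,"claw": 5},{"tx": -4,"ty": -0.3,"tz": 0,"ax": 0,"ay": 0,"az": 0,"claw": 5},{"tx": -4,"ty": -0.3,"tz": 0,"ax": 0,"ay": 0,"az": 0,"claw": 5},{"tx": -4,"ty": -0.3,"tz": 0,"ax": 0,"ay": 0,"az": 0,"claw": 5},{"tx": -4,"ty": -0.3,"tz": 0,"ax": 0,"ay": 0,"az": 0,"claw": 5},{"tx": -3,"ty": 0,"tz": 0,"ax": 0,"ay": 0,"az": 0,"claw": 5}]}}

```text
time_s: 24.7
tcp_pos: [0.4634, 0.2426, 0.2066]
ee_rot: [[0.035, -0.999, -0.001], [-0.999, -0.035, 0.001], [-0.001, 0.001, -1.0]]
wrist_force: [-0.5, -0.4, -1.2]
gripper_width: 0.753
gripper_force: 30.0
```

Request:
{"op": "drive_tool", "data": {"rows": [{"tx": -2,"ty": 0,"tz": 0,"ax": 0,"ay": 0,"az": 0,"claw": 5},{"tx": 0,"ty": 0,"tz": 0,"ax": 0,"ay": 0,"az": 0,"claw": 5},{"tx": 0,"ty": 0,"tz": 0,"ax": 0,"ay": 0,"az": 0,"claw": 5},{"tx": 0,"ty": 0,"tz": 0,"ax": 0,"ay": 0,"az": 0,"claw": 5}]}}

```text
time_s: 25.03
tcp_pos: [0.4628, 0.2593, 0.2074]
ee_rot: [[0.033, -0.999, -0.001], [-0.999, -0.033, 0.001], [-0.001, 0.001, -1.0]]
wrist_force: [-0.2, -0.2, -1.8]
gripper_width: 0.755
gripper_force: 30.0
```

```bash
python3 - <<'E'
from h import *
plan([.464,.2603,.130],tilt(91.9,0))
i,d,P=cloud("wrist"); cv2.imwrite("pics/w7.png",i[:,:,::-1]); rects(P,(.19,.23),(.25,.6,.05,.5))
i,d,P=cloud("top"); rects(P,(.19,.225),(.35,.6,.05,.5))
E
```

```text
at [0.4628 0.2593 0.2074] dp [ 0.0012  0.001  -0.0774] rot rad [ 0.0009  0.0007 -0.0001] rows>= 1.0
 shift cm: before rot [-0.09 -0.13  7.74]  after rot [-0.1  -0.12  7.74] rows>= 2.0
   35474 z 0.2135 c [465.4 204.8] size [ 83.5 114.9] ang 1.8 box [166, 0, 182, 247, 35474]
   3515 z 0.2132 c [462.6 289.3] size [66.1 18.8] ang 2.1 box [195, 279, 124, 29, 3515]
   805 z 0.2145 c [467.6 191.7] size [ 66.7 111.9] ang 1.4 box [166, 158, 38, 23, 805]
   359 z 0.2141 c [460.2 353.5] size [61.3 66.5] ang 1.6 box [120, 162, 22, 21, 359]
   75 z 0.2144 c [457.6 291. ] size [37.  16.4] ang 88.9 box [145, 170, 13, 6, 75]
```

View pics/w7.png

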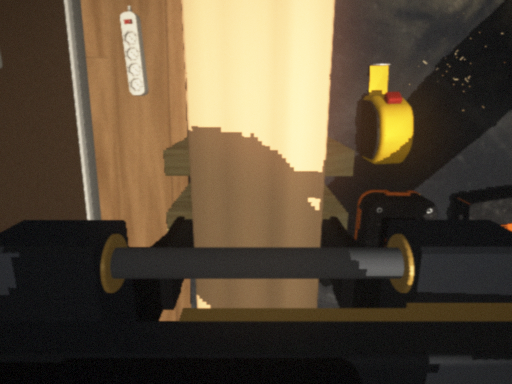

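The sheet is held level. The top view puts its ends at y=0.136 and 0.387, so its centre (0.464, 0.261) is within 1 mm of the rack centre. Lowering it.

Request:
{"op": "drive_tool", "data": {"rows": [{"tx": 0,"ty": 0,"tz": 1.5,"ax": 0,"ay": 0,"az": 0,"claw": 5},{"tx": 0,"ty": 0,"tz": 1.5,"ax": 0,"ay": 0,"az": 0,"claw": 5},{"tx": 0,"ty": 0,"tz": 1.5,"ax": 0,"ay": 0,"az": 0,"claw": 5},{"tx": 0,"ty": 0,"tz": 1.2,"ax": 0,"ay": 0,"az": 0,"claw": 5},{"tx": 0,"ty": 0,"tz": 0.8,"ax": 0,"ay": 0,"az": 0,"claw": 5},{"tx": 0,"ty": 0,"tz": 0.5,"ax": 0,"ay": 0,"az": 0,"claw": 5},{"tx": 0,"ty": 0,"tz": 0.3,"ax": 0,"ay": 0,"az": 0,"claw": 5},{"tx": 0,"ty": 0,"tz": 0.2,"ax": 0,"ay": 0,"az": 0,"claw": 5},{"tx": 0,"ty": 0,"tz": 0,"ax": 0,"ay": 0,"az": 0,"claw": 5},{"tx": 0,"ty": 0,"tz": 0,"ax": 0,"ay": 0,"az": 0,"claw": 5}]}}

```text
time_s: 25.97
tcp_pos: [0.4642, 0.2608, 0.1348]
ee_rot: [[0.033, -0.999, 0.003], [-0.999, -0.033, 0.004], [-0.004, -0.003, -1.0]]
wrist_force: [0.8, 0.4, -1.3]
gripper_width: 0.754
gripper_force: 30.0
```

Request:
{"op": "drive_tool", "data": {"rows": [{"tx": 0,"ty": 0,"tz": 0.2,"ax": 0,"ay": 0,"az": 0,"claw": 5},{"tx": 0,"ty": 0,"tz": 0.2,"ax": 0,"ay": 0,"az": 0,"claw": 5},{"tx": 0,"ty": 0,"tz": 0,"ax": 0,"ay": 0,"az": 0,"claw": 5},{"tx": 0,"ty": 0,"tz": 0,"ax": 0,"ay": 0,"az": 0,"claw": 5},{"tx": 0,"ty": 0,"tz": 0,"ax": 0,"ay": 0,"az": 0,"claw": 5},{"tx": 0,"ty": 0,"tz": 0,"ax": 0,"ay": 0,"az": 0,"claw": 5}]}}

```text
time_s: 26.47
tcp_pos: [0.4639, 0.2606, 0.1302]
ee_rot: [[0.033, -0.999, 0.002], [-0.999, -0.033, 0.003], [-0.003, -0.002, -1.0]]
wrist_force: [0.0, 0.0, -0.8]
gripper_width: 0.747
gripper_force: 30.0
```

Request:
{"op": "drive_tool", "data": {"rows": [{"tx": 0,"ty": 0,"tz": 0,"ax": 0,"ay": 0,"az": 0,"claw": 8.6},{"tx": 0,"ty": 0,"tz": 0,"ax": 0,"ay": 0,"az": 0,"claw": 8.6},{"tx": 0,"ty": 0,"tz": 0,"ax": 0,"ay": 0,"az": 0,"claw": 8.6},{"tx": 0,"ty": 0,"tz": 0,"ax": 0,"ay": 0,"az": 0,"claw": 8.6},{"tx": 0,"ty": 0,"tz": -1,"ax": 0,"ay": 0,"az": 0,"claw": 8.6},{"tx": 0,"ty": 0,"tz": -3,"ax": 0,"ay": 0,"az": 0,"claw": 8.6},{"tx": 0,"ty": 0,"tz": -3.5,"ax": 0,"ay": 0,"az": 0,"claw": 8.6},{"tx": 0,"ty": 0,"tz": -3.5,"ax": 0,"ay": 0,"az": 0,"claw": 8.6},{"tx": 0,"ty": 0,"tz": 0,"ax": 0,"ay": 0,"az": 0,"claw": 8.6},{"tx": 0,"ty": 0,"tz": 0,"ax": 0,"ay": 0,"az": 0,"claw": 8.6}]}}

```text
time_s: 27.3
tcp_pos: [0.4646, 0.2611, 0.2436]
ee_rot: [[0.034, -0.999, 0.007], [-0.999, -0.033, 0.008], [-0.008, -0.007, -1.0]]
wrist_force: [-0.4, -0.9, -0.8]
gripper_width: 0.992
gripper_force: 0.0
```

```bash
python3 - <<'E'
from h import *
plan([.310,-.3135,.24],tilt(90.3,0))
i,d,P=cloud("wrist"); rects(P,(.127,.146),(.25,.6,.05,.5))
i,d,P=cloud("top"); rects(P,(.127,.146),(.35,.6,.05,.5)); rects(P,(.054,.076),(.22,.4,-.5,-.18))
E
```

```text
at [0.4646 0.2611 0.2436] dp [-0.1546 -0.5746 -0.0036] rot rad [-0.0072  0.0079  0.0283] rows>= 1.0
 shift cm: before rot [56.91 17.38 -0.21]  after rot [57.38 15.76  0.36] rows>= 15.0
   18466 z 0.1361 c [464.3 224.8] size [ 82.7 188. ] ang 2.5 box [206, 17, 108, 230, 18466]
   2179 z 0.136 c [459.9 368.8] size [82.2 37.4] ang 3.0 box [217, 279, 86, 33, 2179]
   917 z 0.1367 c [467.2 205.4] size [ 80.8 146.2] ang 1.9 box [163, 163, 46, 25, 917]
   132 z 0.1363 c [460.3 375.8] size [80.4 25.5] ang 0.6 box [129, 166, 8, 25, 132]
   128 z 0.1366 c [480.  328.9] size [32.8 41.4] ang 4.6 box [141, 166, 13, 11, 128]
   93 z 0.1351 c [418.9 469.5] size [115.3   3.3] ang 3.0 box [101, 173, 4, 36, 93]
   737 z 0.0646 c [ 310.1 -313.8] size [ 40.6 201.2] ang 0.2 box [313, 219, 61, 13, 737]
```

The sheet lies flat on the posts with its top at 0.136 m. Next are the battens; the upper one is at (0.310, -0.3138) with its top at 0.0646 m.

Request:
{"op": "drive_tool", "data": {"rows": [{"tx": 3.8,"ty": 1.05,"tz": 0,"ax": 0,"ay": 0,"az": 0,"claw": 8.0},{"tx": 3.8,"ty": 1.05,"tz": 0,"ax": 0,"ay": 0,"az": 0,"claw": 8.0},{"tx": 3.8,"ty": 1.05,"tz": 0,"ax": 0,"ay": 0,"az": 0,"claw": 8.0},{"tx": 3.8,"ty": 1.05,"tz": 0,"ax": 0,"ay": 0,"az": 0,"claw": 8.0},{"tx": 3.8,"ty": 1.05,"tz": 0,"ax": 0,"ay": 0,"az": 0,"claw": 8.0},{"tx": 3.8,"ty": 1.05,"tz": 0,"ax": 0,"ay": 0,"az": 0,"claw": 8.0},{"tx": 3.8,"ty": 1.05,"tz": 0,"ax": 0,"ay": 0,"az": 0,"claw": 8.0},{"tx": 3.8,"ty": 1.05,"tz": 0,"ax": 0,"ay": 0,"az": 0,"claw": 8.0},{"tx": 3.8,"ty": 1.05,"tz": 0,"ax": 0,"ay": 0,"az": 0,"claw": 8.0},{"tx": 3.8,"ty": 1.05,"tz": 0,"ax": 0,"ay": 0,"az": 0,"claw": 8.0}]}}

```text
time_s: 28.23
tcp_pos: [0.3696, -0.1247, 0.2378]
ee_rot: [[0.034, -0.999, -0.0], [-0.999, -0.034, 0.003], [-0.003, -0.0, -1.0]]
wrist_force: [0.7, -0.3, 0.3]
gripper_width: 0.918
gripper_force: 0.0
```

Request:
{"op": "drive_tool", "data": {"rows": [{"tx": 3.8,"ty": 1.1,"tz": 0,"ax": 0,"ay": 0,"az": 0.028,"claw": 8.0},{"tx": 3.8,"ty": 1.1,"tz": 0,"ax": 0,"ay": 0,"az": 0,"claw": 8.0},{"tx": 3.8,"ty": 1.1,"tz": 0,"ax": 0,"ay": 0,"az": 0,"claw": 8.0},{"tx": 3.8,"ty": 1.1,"tz": 0,"ax": 0,"ay": 0,"az": 0,"claw": 8.0},{"tx": 3.8,"ty": 1.1,"tz": 0,"ax": 0,"ay": 0,"az": 0,"claw": 8.0},{"tx": 0,"ty": 0,"tz": 2.5,"ax": 0,"ay": 0,"az": 0,"claw": 8.0},{"tx": 0,"ty": 0,"tz": 2.5,"ax": 0,"ay": 0,"az": 0,"claw": 8.0},{"tx": 0,"ty": 0,"tz": 2.5,"ax": 0,"ay": 0,"az": 0,"claw": 8.0},{"tx": 0,"ty": 0,"tz": 0,"ax": 0,"ay": 0,"az": 0,"claw": 8.0},{"tx": 0,"ty": 0,"tz": 0,"ax": 0,"ay": 0,"az": 0,"claw": 8.0}]}}

```text
time_s: 29.07
tcp_pos: [0.3174, -0.313, 0.1616]
ee_rot: [[0.005, -1.0, -0.003], [-1.0, -0.005, 0.005], [-0.005, 0.003, -1.0]]
wrist_force: [0.9, 0.7, 0.6]
gripper_width: 0.922
gripper_force: 0.0
```

Request:
{"op": "drive_tool", "data": {"rows": [{"tx": 0,"ty": 0,"tz": 0,"ax": 0,"ay": 0,"az": 0,"claw": 8.0},{"tx": 0,"ty": 0,"tz": 0,"ax": 0,"ay": 0,"az": 0,"claw": 8.0}]}}

```text
time_s: 29.23
tcp_pos: [0.3197, -0.3138, 0.1644]
ee_rot: [[0.006, -1.0, 0.004], [-1.0, -0.006, 0.002], [-0.002, -0.004, -1.0]]
wrist_force: [-0.1, -0.3, -0.1]
gripper_width: 0.917
gripper_force: 0.0
```

```bash
python3 - <<'E'
from h import *
plan([.310,-.3138,.038],tilt(90.3,0)); print(sense()["joints"].round(0))
i,d,P=cloud("wrist"); rects(P,(.054,.076),(.22,.4,-.5,-.18))
E
```

```text
at [ 0.3197 -0.3138  0.1644] dp [-0.0097 -0.     -0.1264] rot rad [-0.0045  0.0017  0.0012] rows>= 1.0
 shift cm: before rot [ 0.02  1.03 12.64]  after rot [-0.    0.97 12.64] rows>= 4.0
[-24.   8. -28.  -0. -54.  24.]
   9822 z 0.0641 c [ 307.3 -337.2] size [ 42.3 153.3] ang 0.3 box [247, 58, 57, 189, 9822]
   702 z 0.0641 c [ 307.4 -221.8] size [41.6 15.7] ang 1.3 box [248, 279, 47, 15, 702]
```

Request:
{"op": "drive_tool", "data": {"rows": [{"tx": 0,"ty": 1.1,"tz": 1,"ax": 0,"ay": 0,"az": 0,"claw": 8.0},{"tx": 0,"ty": 0,"tz": 2.5,"ax": 0,"ay": 0,"az": 0,"claw": 8.0},{"tx": 0,"ty": 0,"tz": 2.5,"ax": 0,"ay": 0,"az": 0,"claw": 8.0},{"tx": 0,"ty": 0,"tz": 2.5,"ax": 0,"ay": 0,"az": 0,"claw": 8.0},{"tx": 0,"ty": 0,"tz": 2.2,"ax": 0,"ay": 0,"az": 0,"claw": 8.0},{"tx": 0,"ty": 0,"tz": 1.5,"ax": 0,"ay": 0,"az": 0,"claw": 8.0},{"tx": 0,"ty": 0,"tz": 0.4,"ax": 0,"ay": 0,"az": 0,"claw": 8.0},{"tx": 0,"ty": 0,"tz": 0,"ax": 0,"ay": 0,"az": 0,"claw": 8.0},{"tx": 0,"ty": 0,"tz": 0,"ax": 0,"ay": 0,"az": 0,"claw": 8.0},{"tx": 0,"ty": 0,"tz": 0,"ax": 0,"ay": 0,"az": 0,"claw": 8.0}]}}

```text
time_s: 30.12
tcp_pos: [0.3092, -0.3136, 0.0384]
ee_rot: [[0.006, -1.0, 0.005], [-1.0, -0.006, 0.002], [-0.002, -0.005, -1.0]]
wrist_force: [-0.4, 0.5, -0.2]
gripper_width: 0.918
gripper_force: 0.0
```

Request:
{"op": "drive_tool", "data": {"rows": [{"tx": 0,"ty": 0,"tz": 0,"ax": 0,"ay": 0,"az": 0,"claw": 3},{"tx": 0,"ty": 0,"tz": 0,"ax": 0,"ay": 0,"az": 0,"claw": 3},{"tx": 0,"ty": 0,"tz": 0,"ax": 0,"ay": 0,"az": 0,"claw": 3},{"tx": 0,"ty": 0,"tz": 0,"ax": 0,"ay": 0,"az": 0,"claw": 3},{"tx": 0,"ty": 0,"tz": 0,"ax": 0,"ay": 0,"az": 0,"claw": 3},{"tx": 0,"ty": 0,"tz": 0,"ax": 0,"ay": 0,"az": 0,"claw": 3},{"tx": 0,"ty": 0,"tz": 0,"ax": 0,"ay": 0,"az": 0,"claw": 3},{"tx": 0,"ty": 0,"tz": 0,"ax": 0,"ay": 0,"az": 0,"claw": 3}]}}

```text
time_s: 30.78
tcp_pos: [0.3077, -0.313, 0.037]
ee_rot: [[0.005, -1.0, 0.002], [-1.0, -0.005, 0.004], [-0.003, -0.002, -1.0]]
wrist_force: [-0.8, -0.5, 0.9]
gripper_width: 0.487
gripper_force: 30.0
```

Request:
{"op": "drive_tool", "data": {"rows": [{"tx": 0,"ty": 0,"tz": -1.5,"ax": 0,"ay": 0,"az": 0,"claw": 3},{"tx": 0,"ty": 0,"tz": -3,"ax": 0,"ay": 0,"az": 0,"claw": 3},{"tx": 0,"ty": 0,"tz": -3.5,"ax": 0,"ay": 0,"az": 0,"claw": 3},{"tx": 0,"ty": 0,"tz": -3.5,"ax": 0,"ay": 0,"az": 0,"claw": 3},{"tx": 0,"ty": 0,"tz": -3.5,"ax": 0,"ay": 0,"az": 0,"claw": 3},{"tx": 0,"ty": 0,"tz": -3.5,"ax": 0,"ay": 0,"az": 0,"claw": 3},{"tx": 0,"ty": 0,"tz": -2.5,"ax": 0,"ay": 0,"az": 0,"claw": 3},{"tx": 0,"ty": 0,"tz": 0,"ax": 0,"ay": 0,"az": 0.1187,"claw": 3},{"tx": 0,"ty": 0,"tz": 0,"ax": 0,"ay": 0,"az": 0.1187,"claw": 3},{"tx": 0,"ty": 0,"tz": 0,"ax": 0,"ay": 0,"az": 0.1187,"claw": 3}]}}

```text
time_s: 31.62
tcp_pos: [0.3073, -0.3134, 0.247]
ee_rot: [[-0.349, -0.937, 0.003], [-0.937, 0.349, 0.004], [-0.005, -0.001, -1.0]]
wrist_force: [0.7, -0.5, -1.5]
gripper_width: 0.484
gripper_force: 30.0
```

Request:
{"op": "drive_tool", "data": {"rows": [{"tx": 0,"ty": 0,"tz": 0,"ax": 0,"ay": 0,"az": 0.1187,"claw": 3},{"tx": 0,"ty": 0,"tz": 0,"ax": 0,"ay": 0,"az": 0.1187,"claw": 3},{"tx": 0,"ty": 0,"tz": 0,"ax": 0,"ay": 0,"az": 0.1187,"claw": 3},{"tx": 0,"ty": 0,"tz": 0,"ax": 0,"ay": 0,"az": 0.1187,"claw": 3},{"tx": 0,"ty": 0,"tz": 0,"ax": 0,"ay": 0,"az": 0.1187,"claw": 3},{"tx": 0,"ty": 0,"tz": 0,"ax": 0,"ay": 0,"az": 0.1187,"claw": 3},{"tx": 0,"ty": 0,"tz": 0,"ax": 0,"ay": 0,"az": 0.1187,"claw": 3},{"tx": 0,"ty": 0,"tz": 0,"ax": 0,"ay": 0,"az": 0.1187,"claw": 3},{"tx": 0,"ty": 0,"tz": 0,"ax": 0,"ay": 0,"az": 0.1187,"claw": 3},{"tx": 0,"ty": 0,"tz": 0,"ax": 0,"ay": 0,"az": 0.1187,"claw": 3}]}}

```text
time_s: 32.45
tcp_pos: [0.3071, -0.3133, 0.2463]
ee_rot: [[-1.0, -0.027, 0.001], [-0.027, 1.0, 0.004], [-0.001, 0.004, -1.0]]
wrist_force: [0.2, -0.7, -1.5]
gripper_width: 0.481
gripper_force: 30.0
```

```bash
python3 - <<'E'
from h import *
plan([.4627,.3003,.245],tilt(1.9,0)); print(sense()["joints"].round(0),sense()["gripper_width"])
E
```

```text
at [ 0.3071 -0.3133  0.2463] dp [ 0.1556  0.6136 -0.0013] rot rad [ 0.0044  0.0013 -0.0061] rows>= 1.0
 shift cm: before rot [-17.22  60.92   0.42]  after rot [-17.59  60.81   0.13] rows>= 16.0
[-24.   2. -22.  -0. -66. -64.] 0.48130551637660585
```

Request:
{"op": "drive_tool", "data": {"rows": [{"tx": -1.1,"ty": 3.8,"tz": 0,"ax": 0,"ay": 0,"az": -0.006,"claw": 3},{"tx": -1.1,"ty": 3.8,"tz": 0,"ax": 0,"ay": 0,"az": 0,"claw": 3},{"tx": -1.1,"ty": 3.8,"tz": 0,"ax": 0,"ay": 0,"az": 0,"claw": 3},{"tx": -1.1,"ty": 3.8,"tz": 0,"ax": 0,"ay": 0,"az": 0,"claw": 3},{"tx": -1.1,"ty": 3.8,"tz": 0,"ax": 0,"ay": 0,"az": 0,"claw": 3},{"tx": -1.1,"ty": 3.8,"tz": 0,"ax": 0,"ay": 0,"az": 0,"claw": 3},{"tx": -1.1,"ty": 3.8,"tz": 0,"ax": 0,"ay": 0,"az": 0,"claw": 3},{"tx": -1.1,"ty": 3.8,"tz": 0,"ax": 0,"ay": 0,"az": 0,"claw": 3},{"tx": -1.1,"ty": 3.8,"tz": 0,"ax": 0,"ay": 0,"az": 0,"claw": 3},{"tx": -1.1,"ty": 3.8,"tz": 0,"ax": 0,"ay": 0,"az": 0,"claw": 3}]}}

```text
time_s: 33.28
tcp_pos: [0.4022, 0.0722, 0.2483]
ee_rot: [[-0.999, -0.04, 0.002], [-0.04, 0.999, 0.004], [-0.002, 0.004, -1.0]]
wrist_force: [1.4, -1.2, -1.9]
gripper_width: 0.483
gripper_force: 30.0
```

Request:
{"op": "drive_tool", "data": {"rows": [{"tx": -1.1,"ty": 3.8,"tz": 0,"ax": 0,"ay": 0,"az": 0,"claw": 3},{"tx": -1.1,"ty": 3.8,"tz": 0,"ax": 0,"ay": 0,"az": 0,"claw": 3},{"tx": -1.1,"ty": 3.8,"tz": 0,"ax": 0,"ay": 0,"az": 0,"claw": 3},{"tx": -1.1,"ty": 3.8,"tz": 0,"ax": 0,"ay": 0,"az": 0,"claw": 3},{"tx": -1.1,"ty": 3.8,"tz": 0,"ax": 0,"ay": 0,"az": 0,"claw": 3},{"tx": -1.1,"ty": 3.8,"tz": 0,"ax": 0,"ay": 0,"az": 0,"claw": 3},{"tx": 0,"ty": 0,"tz": 0,"ax": 0,"ay": 0,"az": 0,"claw": 3},{"tx": 0,"ty": 0,"tz": 0,"ax": 0,"ay": 0,"az": 0,"claw": 3},{"tx": 0,"ty": 0,"tz": 0,"ax": 0,"ay": 0,"az": 0,"claw": 3}]}}

```text
time_s: 34.03
tcp_pos: [0.4592, 0.3002, 0.2482]
ee_rot: [[-0.999, -0.039, 0.0], [-0.039, 0.999, 0.002], [-0.0, 0.002, -1.0]]
wrist_force: [-0.3, -0.6, -0.3]
gripper_width: 0.48
gripper_force: 30.0
```

```bash
python3 - <<'E'
from h import *
plan([.4627,.3003,.1415],tilt(1.9,0))
i,d,P=cloud("top"); print("sheet"); rects(P,(.127,.146),(.35,.6,.05,.42)); print("batten"); rects(P,(.255,.295),(.3,.6,.25,.35))
i,d,P=cloud("wrist"); print("w sheet"); rects(P,(.127,.146),(.35,.6,.05,.42)); print("batten"); rects(P,(.255,.295),(.3,.6,.25,.35))
E
```

```text
at [0.4592 0.3002 0.2482] dp [ 3.500e-03  1.000e-04 -1.067e-01] rot rad [0.0015 0.0002 0.0062] rows>= 1.0
 shift cm: before rot [-0.35 -0.03 10.67]  after rot [-3.500e-01 -1.000e-02  1.067e+01] rows>= 3.0
sheet
   1036 z 0.1366 c [468.7 222.5] size [ 80.4 180.4] ang 0.4 box [152, 163, 57, 25, 1036]
   78 z 0.1362 c [447.6 380. ] size [55.2 16.5] ang 0.9 box [129, 173, 5, 18, 78]
batten
   124 z 0.2749 c [541.5 302.3] size [37.4 42.4] ang 0.1 box [135, 133, 17, 13, 124]
   484 z 0.2758 c [401.7 297.5] size [81.8 42.2] ang 2.8 box [134, 173, 17, 30, 484]
w sheet
   10378 z 0.1361 c [461.8 194.2] size [ 75.1 126.3] ang 2.1 box [61, 135, 148, 87, 10378]
   3892 z 0.136 c [459.3 365.4] size [82.2 47. ] ang 2.1 box [305, 136, 57, 91, 3892]
batten
   24805 z 0.276 c [406.6 296.8] size [94.7 65.4] ang 2.2 box [178, 15, 158, 232, 24805]
   84 z 0.2907 c [465.  277.8] size [11.5  1. ] ang 0.9 box [203, 279, 7, 23, 84]
   2592 z 0.2758 c [477.  299.5] size [16.4 42. ] ang 2.9 box [211, 279, 91, 29, 2592]
   81 z 0.2907 c [464.2 320.2] size [10.2  1.2] ang 7.7 box [304, 279, 6, 23, 81]
```

Request:
{"op": "drive_tool", "data": {"rows": [{"tx": -0.25,"ty": 0,"tz": 1.5,"ax": 0,"ay": 0,"az": 0.006,"claw": 3},{"tx": 0,"ty": 0,"tz": 2,"ax": 0,"ay": 0,"az": 0,"claw": 3},{"tx": 0,"ty": 0,"tz": 2,"ax": 0,"ay": 0,"az": 0,"claw": 3},{"tx": 0,"ty": 0,"tz": 2,"ax": 0,"ay": 0,"az": 0,"claw": 3},{"tx": 0,"ty": 0,"tz": 1.4,"ax": 0,"ay": 0,"az": 0,"claw": 3},{"tx": 0,"ty": 0,"tz": 0.8,"ax": 0,"ay": 0,"az": 0,"claw": 3},{"tx": 0,"ty": 0,"tz": 0.5,"ax": 0,"ay": 0,"az": 0,"claw": 3},{"tx": 0,"ty": 0,"tz": 0,"ax": 0,"ay": 0,"az": 0,"claw": 3},{"tx": 0,"ty": 0,"tz": 0,"ax": 0,"ay": 0,"az": 0,"claw": 3},{"tx": 0,"ty": 0,"tz": 0,"ax": 0,"ay": 0,"az": 0,"claw": 3}]}}

```text
time_s: 34.97
tcp_pos: [0.4631, 0.3014, 0.1486]
ee_rot: [[-0.999, -0.033, 0.004], [-0.033, 0.999, 0.005], [-0.004, 0.005, -1.0]]
wrist_force: [-1.4, 0.7, -0.9]
gripper_width: 0.482
gripper_force: 30.0
```

Request:
{"op": "drive_tool", "data": {"rows": [{"tx": 0,"ty": 0,"tz": 0.2,"ax": 0,"ay": 0,"az": 0,"claw": 3},{"tx": 0,"ty": 0,"tz": 0.2,"ax": 0,"ay": 0,"az": 0,"claw": 3},{"tx": 0,"ty": 0,"tz": 0,"ax": 0,"ay": 0,"az": 0,"claw": 3},{"tx": 0,"ty": 0,"tz": 0,"ax": 0,"ay": 0,"az": 0,"claw": 3},{"tx": 0,"ty": 0,"tz": 0,"ax": 0,"ay": 0,"az": 0,"claw": 3},{"tx": 0,"ty": 0,"tz": 0,"ax": 0,"ay": 0,"az": 0,"claw": 3}]}}

```text
time_s: 35.47
tcp_pos: [0.4626, 0.3011, 0.1434]
ee_rot: [[-0.999, -0.033, 0.002], [-0.033, 0.999, 0.003], [-0.002, 0.003, -1.0]]
wrist_force: [-0.5, -0.3, -1.6]
gripper_width: 0.482
gripper_force: 30.0
```

Request:
{"op": "drive_tool", "data": {"rows": [{"tx": 0,"ty": 0,"tz": 0.15,"ax": 0,"ay": 0,"az": 0,"claw": 3},{"tx": 0,"ty": 0,"tz": 0,"ax": 0,"ay": 0,"az": 0,"claw": 3},{"tx": 0,"ty": 0,"tz": 0,"ax": 0,"ay": 0,"az": 0,"claw": 6},{"tx": 0,"ty": 0,"tz": 0,"ax": 0,"ay": 0,"az": 0,"claw": 6},{"tx": 0,"ty": 0,"tz": 0,"ax": 0,"ay": 0,"az": 0,"claw": 6},{"tx": 0,"ty": 0,"tz": -1,"ax": 0,"ay": 0,"az": 0,"claw": 6},{"tx": 0,"ty": 0,"tz": -2.5,"ax": 0,"ay": 0,"az": 0,"claw": 6},{"tx": 0,"ty": 0,"tz": -3.5,"ax": 0,"ay": 0,"az": 0,"claw": 8},{"tx": 0,"ty": 0,"tz": -3.5,"ax": 0,"ay": 0,"az": 0,"claw": 8},{"tx": 0,"ty": 0,"tz": 0,"ax": 0,"ay": 0,"az": 0,"claw": 8}]}}

```text
time_s: 36.3
tcp_pos: [0.4658, 0.3031, 0.256]
ee_rot: [[-0.999, -0.035, 0.015], [-0.034, 0.999, 0.013], [-0.016, 0.013, -1.0]]
wrist_force: [0.5, 0.9, 0.7]
gripper_width: 0.833
gripper_force: 0.0
```

```bash
python3 - <<'E'
from h import *
plan([.308,-.3138,.24],tilt(90.3,0))
i,d,P=cloud("top"); print("placed batten"); rects(P,(.155,.18),(.3,.6,.1,.42)); print("sheet"); rects(P,(.127,.146),(.35,.6,.05,.42)); print("lower batten"); rects(P,(.022,.042),(.22,.4,-.5,-.18))
E
```

```text
at [0.4658 0.3031 0.256 ] dp [-0.1578 -0.6169 -0.016 ] rot rad [-0.0021  0.0221 -1.5415] rows>= 13.0
 shift cm: before rot [ 17.91 -61.12   0.56]  after rot [61.6 16.1  1.6] rows>= 16.0
placed batten
   507 z 0.1685 c [422.1 299.2] size [115.3  44.3] ang 2.1 box [146, 169, 15, 38, 507]
sheet
   933 z 0.1365 c [467.5 206.4] size [ 80.8 148.8] ang 1.4 box [161, 163, 48, 25, 933]
   302 z 0.1365 c [452.8 360.2] size [65.  55.6] ang 0.0 box [129, 170, 18, 21, 302]
lower batten
   721 z 0.0326 c [ 306.5 -314. ] size [200.2  41.8] ang 89.7 box [312, 221, 59, 13, 721]
```

Request:
{"op": "drive_tool", "data": {"rows": [{"tx": 1.1,"ty": -3.8,"tz": 0,"ax": 0,"ay": 0,"az": 0,"claw": 8},{"tx": 1.1,"ty": -3.8,"tz": 0,"ax": 0,"ay": 0,"az": 0,"claw": 8},{"tx": 1.1,"ty": -3.8,"tz": 0,"ax": 0,"ay": 0,"az": 0,"claw": 8},{"tx": 1.1,"ty": -3.8,"tz": 0,"ax": 0,"ay": 0,"az": 0,"claw": 8},{"tx": 1.1,"ty": -3.8,"tz": 0,"ax": 0,"ay": 0,"az": 0,"claw": 8},{"tx": 1.1,"ty": -3.8,"tz": 0,"ax": 0,"ay": 0,"az": 0,"claw": 8},{"tx": 1.1,"ty": -3.8,"tz": 0,"ax": 0,"ay": 0,"az": 0,"claw": 8},{"tx": 1.1,"ty": -3.8,"tz": 0,"ax": 0,"ay": 0,"az": 0,"claw": 8},{"tx": 1.1,"ty": -3.8,"tz": 0,"ax": 0,"ay": 0,"az": 0,"claw": 8},{"tx": 1.1,"ty": -3.8,"tz": 0,"ax": 0,"ay": 0,"az": 0,"claw": 8}]}}

```text
time_s: 37.18
tcp_pos: [0.3636, -0.0843, 0.2455]
ee_rot: [[-0.999, -0.034, 0.003], [-0.034, 0.999, 0.003], [-0.003, 0.003, -1.0]]
wrist_force: [0.7, 0.1, 0.3]
gripper_width: 0.924
gripper_force: 0.0
```

Request:
{"op": "drive_tool", "data": {"rows": [{"tx": 1.1,"ty": -3.8,"tz": 0,"ax": 0,"ay": 0,"az": 0,"claw": 8},{"tx": 1.1,"ty": -3.8,"tz": 0,"ax": 0,"ay": 0,"az": 0,"claw": 8},{"tx": 1.1,"ty": -3.8,"tz": 0,"ax": 0,"ay": 0,"az": 0,"claw": 8},{"tx": 1.1,"ty": -3.8,"tz": 0,"ax": 0,"ay": 0,"az": 0,"claw": 8},{"tx": 1.1,"ty": -3.8,"tz": 0,"ax": 0,"ay": 0,"az": 0,"claw": 8},{"tx": 1.1,"ty": -3.8,"tz": 0,"ax": 0,"ay": 0,"az": 0,"claw": 8},{"tx": 0,"ty": 0,"tz": 0,"ax": 0,"ay": 0,"az": -0.1187,"claw": 8},{"tx": 0,"ty": 0,"tz": 0,"ax": 0,"ay": 0,"az": -0.1187,"claw": 8},{"tx": 0,"ty": 0,"tz": 0,"ax": 0,"ay": 0,"az": -0.1187,"claw": 8},{"tx": 0,"ty": 0,"tz": 0,"ax": 0,"ay": 0,"az": -0.1187,"claw": 8}]}}

```text
time_s: 38.02
tcp_pos: [0.3058, -0.3131, 0.2441]
ee_rot: [[-0.872, -0.49, 0.001], [-0.49, 0.872, 0.004], [-0.003, 0.003, -1.0]]
wrist_force: [-0.1, 0.6, 0.1]
gripper_width: 0.917
gripper_force: 0.0
```

Request:
{"op": "drive_tool", "data": {"rows": [{"tx": 0,"ty": 0,"tz": 0,"ax": 0,"ay": 0,"az": -0.1187,"claw": 8},{"tx": 0,"ty": 0,"tz": 0,"ax": 0,"ay": 0,"az": -0.1187,"claw": 8},{"tx": 0,"ty": 0,"tz": 0,"ax": 0,"ay": 0,"az": -0.1187,"claw": 8},{"tx": 0,"ty": 0,"tz": 0,"ax": 0,"ay": 0,"az": -0.1187,"claw": 8},{"tx": 0,"ty": 0,"tz": 0,"ax": 0,"ay": 0,"az": -0.1187,"claw": 8},{"tx": 0,"ty": 0,"tz": 0,"ax": 0,"ay": 0,"az": -0.1187,"claw": 8},{"tx": 0,"ty": 0,"tz": 0,"ax": 0,"ay": 0,"az": -0.1187,"claw": 8},{"tx": 0,"ty": 0,"tz": 0,"ax": 0,"ay": 0,"az": -0.1187,"claw": 8},{"tx": 0,"ty": 0,"tz": 0,"ax": 0,"ay": 0,"az": -0.1187,"claw": 8},{"tx": 0,"ty": 0,"tz": 3,"ax": 0,"ay": 0,"az": 0,"claw": 8}]}}

```text
time_s: 38.85
tcp_pos: [0.3097, -0.3149, 0.2191]
ee_rot: [[0.011, -1.0, 0.012], [-1.0, -0.011, -0.004], [0.004, -0.012, -1.0]]
wrist_force: [0.5, -0.9, 0.7]
gripper_width: 0.92
gripper_force: 0.0
```

Request:
{"op": "drive_tool", "data": {"rows": [{"tx": 0,"ty": 0,"tz": 3,"ax": 0,"ay": 0,"az": 0,"claw": 8.0},{"tx": 0,"ty": 0,"tz": 3,"ax": 0,"ay": 0,"az": 0,"claw": 8.0},{"tx": 0,"ty": 0,"tz": 0,"ax": 0,"ay": 0,"az": 0,"claw": 8.0},{"tx": 0,"ty": 0,"tz": 0,"ax": 0,"ay": 0,"az": 0,"claw": 8.0},{"tx": 0,"ty": 0,"tz": 0,"ax": 0,"ay": 0,"az": 0,"claw": 8.0}]}}

```text
time_s: 39.27
tcp_pos: [0.3077, -0.3132, 0.156]
ee_rot: [[0.006, -1.0, 0.004], [-1.0, -0.006, 0.002], [-0.002, -0.004, -1.0]]
wrist_force: [-0.3, 0.2, 0.1]
gripper_width: 0.92
gripper_force: 0.0
```

```bash
python3 - <<'E'
from h import *
plan([.305,-.3138,.006],tilt(90.3,0))
i,d,P=cloud("wrist"); rects(P,(.022,.042),(.22,.4,-.5,-.18))
E
```

```text
at [ 0.3077 -0.3132  0.156 ] dp [-0.0027 -0.0006 -0.15  ] rot rad [-0.0038  0.0016  0.0009] rows>= 1.0
 shift cm: before rot [ 0.08  0.33 15.  ]  after rot [ 0.06  0.27 15.  ] rows>= 4.0
   8969 z 0.0321 c [ 304.9 -331.8] size [167.3  42.3] ang 88.7 box [237, 58, 53, 189, 8969]
```

Request:
{"op": "drive_tool", "data": {"rows": [{"tx": 0,"ty": 0.25,"tz": 2.5,"ax": 0,"ay": 0,"az": 0,"claw": 8.0},{"tx": 0,"ty": 0,"tz": 3,"ax": 0,"ay": 0,"az": 0,"claw": 8.0},{"tx": 0,"ty": 0,"tz": 3,"ax": 0,"ay": 0,"az": 0,"claw": 8.0},{"tx": 0,"ty": 0,"tz": 2.5,"ax": 0,"ay": 0,"az": 0,"claw": 8.0},{"tx": 0,"ty": 0,"tz": 1.8,"ax": 0,"ay": 0,"az": 0,"claw": 8.0},{"tx": 0,"ty": 0,"tz": 1.2,"ax": 0,"ay": 0,"az": 0,"claw": 8.0},{"tx": 0,"ty": 0,"tz": 0.7,"ax": 0,"ay": 0,"az": 0,"claw": 8.0},{"tx": 0,"ty": 0,"tz": 0,"ax": 0,"ay": 0,"az": 0,"claw": 8.0},{"tx": 0,"ty": 0,"tz": 0,"ax": 0,"ay": 0,"az": 0,"claw": 8.0},{"tx": 0,"ty": 0,"tz": 0,"ax": 0,"ay": 0,"az": 0,"claw": 8.0}]}}

```text
time_s: 40.15
tcp_pos: [0.3058, -0.3126, 0.0087]
ee_rot: [[0.006, -1.0, 0.005], [-1.0, -0.006, 0.002], [-0.002, -0.005, -1.0]]
wrist_force: [-0.2, -0.3, 0.3]
gripper_width: 0.921
gripper_force: 0.0
```

Request:
{"op": "drive_tool", "data": {"rows": [{"tx": 0,"ty": 0,"tz": 0,"ax": 0,"ay": 0,"az": 0,"claw": 3},{"tx": 0,"ty": 0,"tz": 0,"ax": 0,"ay": 0,"az": 0,"claw": 3},{"tx": 0,"ty": 0,"tz": 0,"ax": 0,"ay": 0,"az": 0,"claw": 3},{"tx": 0,"ty": 0,"tz": 0,"ax": 0,"ay": 0,"az": 0,"claw": 3},{"tx": 0,"ty": 0,"tz": 0,"ax": 0,"ay": 0,"az": 0,"claw": 3},{"tx": 0,"ty": 0,"tz": 0,"ax": 0,"ay": 0,"az": 0,"claw": 3},{"tx": 0,"ty": 0,"tz": 0,"ax": 0,"ay": 0,"az": 0,"claw": 3},{"tx": 0,"ty": 0,"tz": 0,"ax": 0,"ay": 0,"az": 0,"claw": 3}]}}

```text
time_s: 40.82
tcp_pos: [0.3045, -0.312, 0.0075]
ee_rot: [[0.006, -1.0, 0.002], [-1.0, -0.006, 0.003], [-0.003, -0.002, -1.0]]
wrist_force: [0.5, 0.7, 0.4]
gripper_width: 0.487
gripper_force: 29.8
```

Request:
{"op": "drive_tool", "data": {"rows": [{"tx": 0,"ty": 0,"tz": -1.5,"ax": 0,"ay": 0,"az": 0,"claw": 3},{"tx": 0,"ty": 0,"tz": -3,"ax": 0,"ay": 0,"az": 0,"claw": 3},{"tx": 0,"ty": 0,"tz": -4,"ax": 0,"ay": 0,"az": 0,"claw": 3},{"tx": 0,"ty": 0,"tz": -4,"ax": 0,"ay": 0,"az": 0,"claw": 3},{"tx": 0,"ty": 0,"tz": -4,"ax": 0,"ay": 0,"az": 0,"claw": 3},{"tx": 0,"ty": 0,"tz": -4,"ax": 0,"ay": 0,"az": 0,"claw": 3},{"tx": 0,"ty": 0,"tz": -3.5,"ax": 0,"ay": 0,"az": 0,"claw": 3},{"tx": 0,"ty": 0,"tz": 0,"ax": 0,"ay": 0,"az": 0.1187,"claw": 3},{"tx": 0,"ty": 0,"tz": 0,"ax": 0,"ay": 0,"az": 0.1187,"claw": 3},{"tx": 0,"ty": 0,"tz": 0,"ax": 0,"ay": 0,"az": 0.1187,"claw": 3}]}}

```text
time_s: 41.65
tcp_pos: [0.3038, -0.3124, 0.2478]
ee_rot: [[-0.349, -0.937, 0.003], [-0.937, 0.349, 0.004], [-0.005, -0.002, -1.0]]
wrist_force: [0.0, 0.4, -1.7]
gripper_width: 0.484
gripper_force: 29.8
```

Request:
{"op": "drive_tool", "data": {"rows": [{"tx": 0,"ty": 0,"tz": 0,"ax": 0,"ay": 0,"az": 0.1187,"claw": 3},{"tx": 0,"ty": 0,"tz": 0,"ax": 0,"ay": 0,"az": 0.1187,"claw": 3},{"tx": 0,"ty": 0,"tz": 0,"ax": 0,"ay": 0,"az": 0.1187,"claw": 3},{"tx": 0,"ty": 0,"tz": 0,"ax": 0,"ay": 0,"az": 0.1187,"claw": 3},{"tx": 0,"ty": 0,"tz": 0,"ax": 0,"ay": 0,"az": 0.1187,"claw": 3},{"tx": 0,"ty": 0,"tz": 0,"ax": 0,"ay": 0,"az": 0.1187,"claw": 3},{"tx": 0,"ty": 0,"tz": 0,"ax": 0,"ay": 0,"az": 0.1187,"claw": 3},{"tx": 0,"ty": 0,"tz": 0,"ax": 0,"ay": 0,"az": 0.1187,"claw": 3},{"tx": 0,"ty": 0,"tz": 0,"ax": 0,"ay": 0,"az": 0.1187,"claw": 3},{"tx": 0,"ty": 0,"tz": 0,"ax": 0,"ay": 0,"az": 0.1187,"claw": 3}]}}

```text
time_s: 42.48
tcp_pos: [0.3036, -0.3124, 0.2469]
ee_rot: [[-1.0, -0.027, 0.001], [-0.027, 1.0, 0.004], [-0.001, 0.004, -1.0]]
wrist_force: [-0.2, -0.5, -1.2]
gripper_width: 0.486
gripper_force: 29.8
```

```bash
python3 - <<'E'
from h import *
plan([.4653,.2203,.245],tilt(1.9,0)); print(sense()["gripper_width"])
E
```

```text
at [ 0.3036 -0.3124  0.2469] dp [ 0.1617  0.5327 -0.0019] rot rad [ 0.0043  0.0014 -0.0061] rows>= 1.0
 shift cm: before rot [-17.6   52.81   0.44]  after rot [-17.93  52.7    0.19] rows>= 14.0
0.4858038008543108
```

Request:
{"op": "drive_tool", "data": {"rows": [{"tx": -1.27,"ty": 3.77,"tz": 0,"ax": 0,"ay": 0,"az": 0,"claw": 3},{"tx": -1.27,"ty": 3.77,"tz": 0,"ax": 0,"ay": 0,"az": 0,"claw": 3},{"tx": -1.27,"ty": 3.77,"tz": 0,"ax": 0,"ay": 0,"az": 0,"claw": 3},{"tx": -1.27,"ty": 3.77,"tz": 0,"ax": 0,"ay": 0,"az": 0,"claw": 3},{"tx": -1.27,"ty": 3.77,"tz": 0,"ax": 0,"ay": 0,"az": 0,"claw": 3},{"tx": -1.27,"ty": 3.77,"tz": 0,"ax": 0,"ay": 0,"az": 0,"claw": 3},{"tx": -1.27,"ty": 3.77,"tz": 0,"ax": 0,"ay": 0,"az": 0,"claw": 3},{"tx": -1.27,"ty": 3.77,"tz": 0,"ax": 0,"ay": 0,"az": 0,"claw": 3},{"tx": -1.27,"ty": 3.77,"tz": 0,"ax": 0,"ay": 0,"az": 0,"claw": 3},{"tx": -1.27,"ty": 3.77,"tz": 0,"ax": 0,"ay": 0,"az": 0,"claw": 3}]}}

```text
time_s: 43.32
tcp_pos: [0.418, 0.0702, 0.2488]
ee_rot: [[-0.999, -0.034, 0.002], [-0.034, 0.999, 0.004], [-0.002, 0.003, -1.0]]
wrist_force: [0.7, -0.2, -0.8]
gripper_width: 0.487
gripper_force: 29.8
```

Request:
{"op": "drive_tool", "data": {"rows": [{"tx": -1.27,"ty": 3.77,"tz": 0,"ax": 0,"ay": 0,"az": 0,"claw": 3},{"tx": -1.27,"ty": 3.77,"tz": 0,"ax": 0,"ay": 0,"az": 0,"claw": 3},{"tx": -1.27,"ty": 3.77,"tz": 0,"ax": 0,"ay": 0,"az": 0,"claw": 3},{"tx": -1.27,"ty": 3.77,"tz": 0,"ax": 0,"ay": 0,"az": 0,"claw": 3},{"tx": 0,"ty": 0,"tz": 0,"ax": 0,"ay": 0,"az": 0,"claw": 3},{"tx": 0,"ty": 0,"tz": 0,"ax": 0,"ay": 0,"az": 0,"claw": 3},{"tx": 0,"ty": 0,"tz": 0,"ax": 0,"ay": 0,"az": 0,"claw": 3}]}}

```text
time_s: 43.9
tcp_pos: [0.4636, 0.2203, 0.2487]
ee_rot: [[-0.999, -0.033, 0.0], [-0.033, 0.999, 0.002], [-0.0, 0.002, -1.0]]
wrist_force: [-0.5, 0.3, -1.3]
gripper_width: 0.483
gripper_force: 29.8
```

```bash
python3 - <<'E'
from h import *
plan([.4653,.2203,.1435],tilt(1.9,0))
i,d,P=cloud("top"); print("placed"); rects(P,(.155,.18),(.3,.6,.1,.42)); print("held"); rects(P,(.25,.295),(.3,.6,.15,.3))
i,d,P=cloud("wrist"); print("placed"); rects(P,(.155,.18),(.3,.6,.1,.42)); print("held"); rects(P,(.25,.295),(.3,.6,.15,.3))
E
```

```text
at [0.4636 0.2203 0.2487] dp [ 0.0017 -0.     -0.1052] rot rad [0.002  0.0002 0.0003] rows>= 1.0
 shift cm: before rot [-0.17 -0.03 10.52]  after rot [-1.700e-01 -1.000e-02  1.052e+01] rows>= 3.0
placed
   483 z 0.1686 c [419.6 299.5] size [111.4  43.5] ang 2.3 box [146, 171, 15, 36, 483]
held
   74 z 0.2726 c [547.2 220.1] size [32.7 40.9] ang 0.2 box [164, 132, 16, 12, 74]
   504 z 0.2737 c [405.2 219.2] size [85.4 42.9] ang 1.8 box [162, 171, 17, 31, 504]
placed
   10431 z 0.1681 c [434.3 299.4] size [144.1  43.1] ang 1.7 box [328, 55, 76, 192, 10431]
held
   24996 z 0.2738 c [410.5 217.9] size [98.2 65.6] ang 0.8 box [178, 9, 158, 238, 24996]
   81 z 0.2909 c [469.2 198. ] size [ 0.9 11.1] ang 87.8 box [203, 279, 7, 22, 81]
   2544 z 0.2736 c [483.2 219.3] size [17.2 42. ] ang 1.4 box [212, 279, 89, 29, 2544]
   79 z 0.2909 c [467.7 240.2] size [10.9  1.1] ang 6.6 box [304, 279, 7, 22, 79]
```

Request:
{"op": "drive_tool", "data": {"rows": [{"tx": -0.2,"ty": 0,"tz": 1.5,"ax": 0,"ay": 0,"az": 0,"claw": 3},{"tx": 0,"ty": 0,"tz": 2,"ax": 0,"ay": 0,"az": 0,"claw": 3},{"tx": 0,"ty": 0,"tz": 2,"ax": 0,"ay": 0,"az": 0,"claw": 3},{"tx": 0,"ty": 0,"tz": 2,"ax": 0,"ay": 0,"az": 0,"claw": 3},{"tx": 0,"ty": 0,"tz": 1.4,"ax": 0,"ay": 0,"az": 0,"claw": 3},{"tx": 0,"ty": 0,"tz": 0.8,"ax": 0,"ay": 0,"az": 0,"claw": 3},{"tx": 0,"ty": 0,"tz": 0.5,"ax": 0,"ay": 0,"az": 0,"claw": 3},{"tx": 0,"ty": 0,"tz": 0.2,"ax": 0,"ay": 0,"az": 0,"claw": 3},{"tx": 0,"ty": 0,"tz": 0,"ax": 0,"ay": 0,"az": 0,"claw": 3},{"tx": 0,"ty": 0,"tz": 0,"ax": 0,"ay": 0,"az": 0,"claw": 3}]}}

```text
time_s: 44.83
tcp_pos: [0.467, 0.2212, 0.1465]
ee_rot: [[-0.999, -0.033, 0.004], [-0.033, 0.999, 0.004], [-0.004, 0.004, -1.0]]
wrist_force: [0.2, 0.1, -0.5]
gripper_width: 0.49
gripper_force: 29.8
```

Request:
{"op": "drive_tool", "data": {"rows": [{"tx": 0,"ty": 0,"tz": 0.15,"ax": 0,"ay": 0,"az": 0,"claw": 3},{"tx": 0,"ty": 0,"tz": 0,"ax": 0,"ay": 0,"az": 0,"claw": 3},{"tx": 0,"ty": 0,"tz": 0,"ax": 0,"ay": 0,"az": 0,"claw": 3},{"tx": 0,"ty": 0,"tz": 0,"ax": 0,"ay": 0,"az": 0,"claw": 3},{"tx": 0,"ty": 0,"tz": 0,"ax": 0,"ay": 0,"az": 0,"claw": 3},{"tx": 0,"ty": 0,"tz": 0,"ax": 0,"ay": 0,"az": 0,"claw": 3}]}}

```text
time_s: 45.33
tcp_pos: [0.4665, 0.221, 0.1442]
ee_rot: [[-0.999, -0.033, 0.002], [-0.033, 0.999, 0.003], [-0.002, 0.003, -1.0]]
wrist_force: [-0.3, 0.6, -0.7]
gripper_width: 0.483
gripper_force: 29.8
```

Request:
{"op": "drive_tool", "data": {"rows": [{"tx": 0,"ty": 0,"tz": 0.05,"ax": 0,"ay": 0,"az": 0,"claw": 3},{"tx": 0,"ty": 0,"tz": 0,"ax": 0,"ay": 0,"az": 0,"claw": 6},{"tx": 0,"ty": 0,"tz": 0,"ax": 0,"ay": 0,"az": 0,"claw": 6},{"tx": 0,"ty": 0,"tz": 0,"ax": 0,"ay": 0,"az": 0,"claw": 6},{"tx": 0,"ty": 0,"tz": -1,"ax": 0,"ay": 0,"az": 0,"claw": 6},{"tx": 0,"ty": 0,"tz": -2.5,"ax": 0,"ay": 0,"az": 0,"claw": 6},{"tx": 0,"ty": 0,"tz": -3.5,"ax": 0,"ay": 0,"az": 0,"claw": 6},{"tx": 0,"ty": 0,"tz": -3.5,"ax": 0,"ay": 0,"az": 0,"claw": 6},{"tx": 0,"ty": 0,"tz": 0,"ax": 0,"ay": 0,"az": 0,"claw": 6},{"tx": 0,"ty": 0,"tz": 0,"ax": 0,"ay": 0,"az": 0,"claw": 6}]}}

```text
time_s: 46.17
tcp_pos: [0.4673, 0.2215, 0.2519]
ee_rot: [[-0.999, -0.033, 0.007], [-0.033, 0.999, 0.008], [-0.008, 0.007, -1.0]]
wrist_force: [-0.3, 0.1, -1.7]
gripper_width: 0.687
gripper_force: 0.0
```

Request:
{"op": "drive_tool", "data": {"rows": [{"tx": 0,"ty": -3.5,"tz": 0,"ax": 0,"ay": 0,"az": 0,"claw": 6},{"tx": 0,"ty": -3.5,"tz": 0,"ax": 0,"ay": 0,"az": 0,"claw": 6},{"tx": 0,"ty": -3.5,"tz": 0,"ax": 0,"ay": 0,"az": 0,"claw": 6},{"tx": 0,"ty": -3.5,"tz": 0,"ax": 0,"ay": 0,"az": 0,"claw": 6},{"tx": 0,"ty": -3.5,"tz": 0,"ax": 0,"ay": 0,"az": 0,"claw": 6},{"tx": 0,"ty": -3.5,"tz": 0,"ax": 0,"ay": 0,"az": 0,"claw": 6},{"tx": 0,"ty": 0,"tz": 0,"ax": 0,"ay": 0,"az": 0,"claw": 6}]}}

```text
time_s: 46.75
tcp_pos: [0.4719, 0.0064, 0.2471]
ee_rot: [[-1.0, -0.028, -0.001], [-0.028, 1.0, 0.002], [0.001, 0.002, -1.0]]
wrist_force: [0.3, -0.4, -0.8]
gripper_width: 0.687
gripper_force: 0.0
```

```bash
python3 - <<'E'
from h import *
i,d,P=cloud("top"); cv2.imwrite("pics/end.png",cv2.resize(i[130:260,100:290],None,fx=4,fy=4)[:,:,::-1])
for n,zr in (("batten",(.155,.18)),("sheet",(.127,.146)),("deck",(.115,.127))): print(n); rects(P,zr,(.3,.6,.1,.42))
E
```

```text
batten
   196 z 0.1689 c [404.1 306.7] size [81.4 29. ] ang 5.7 box [146, 180, 10, 27, 196]
sheet
   329 z 0.1362 c [465.4 158.8] size [80.  55.9] ang 8.2 box [190, 163, 19, 25, 329]
   243 z 0.1365 c [460.  359.7] size [56.6 80. ] ang 89.0 box [129, 166, 17, 25, 243]
deck
```

View pics/end.png

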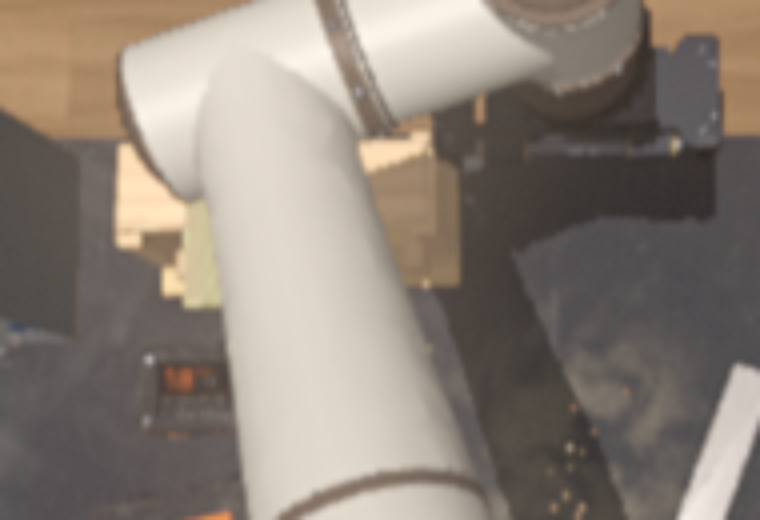

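The arm hides the rack from the top camera, so I'll check with the wrist camera.

Request:
{"op": "drive_tool", "data": {"rows": [{"tx": 0,"ty": 3,"tz": -3,"ax": 0,"ay": 0,"az": 0,"claw": 6},{"tx": 0,"ty": 3,"tz": -3,"ax": 0,"ay": 0,"az": 0,"claw": 6},{"tx": 0,"ty": 3,"tz": -3,"ax": 0,"ay": 0,"az": 0,"claw": 6},{"tx": 3,"ty": 1,"tz": -2,"ax": 0,"ay": 0,"az": 0,"claw": 6},{"tx": 3,"ty": 0,"tz": 0,"ax": 0,"ay": 0,"az": 0,"claw": 6},{"tx": 0,"ty": 0,"tz": 0,"ax": 0,"ay": 0,"az": 0,"claw": 6},{"tx": 0,"ty": 0,"tz": 0,"ax": 0,"ay": 0,"az": 0,"claw": 6}]}}

```text
time_s: 47.38
tcp_pos: [0.4085, 0.1077, 0.3568]
ee_rot: [[-0.999, -0.036, 0.003], [-0.036, 0.999, 0.004], [-0.003, 0.004, -1.0]]
wrist_force: [0.8, 0.7, 0.3]
gripper_width: 0.688
gripper_force: 0.0
```

```bash
python3 - <<'E'
from h import *
i,d,P=cloud("wrist"); cv2.imwrite("pics/end2.png",i[:,:,::-1])
for n,zr in (("batten",(.155,.18)),("sheet",(.127,.146)),("deck",(.115,.127))): print(n); rects(P,zr,(.3,.6,.1,.42))
E
```

```text
batten
   4560 z 0.1681 c [432.6 219.9] size [136.9  42.7] ang 0.4 box [333, 126, 51, 121, 4560]
   4032 z 0.1679 c [415.8 298.6] size [107.3  43.4] ang 1.7 box [401, 127, 57, 93, 4032]
sheet
   2867 z 0.136 c [435.9 164.9] size [ 71.3 144.9] ang 88.6 box [273, 124, 69, 112, 2867]
   1236 z 0.1364 c [429.6 267.3] size [ 28.  132.8] ang 89.9 box [371, 126, 39, 107, 1236]
   1484 z 0.136 c [446.6 363.4] size [56.9 48.5] ang 1.7 box [443, 173, 44, 47, 1484]
deck
   367 z 0.122 c [411.2 278.7] size [42.2 12.3] ang 2.2 box [388, 147, 15, 34, 367]
   111 z 0.1256 c [431.5 138.6] size [12.3 19.8] ang 4.4 box [273, 171, 17, 12, 111]
   153 z 0.125 c [423.  378.2] size [13.1 21.2] ang 6.0 box [463, 171, 23, 11, 153]
   98 z 0.1262 c [484.7 133.6] size [47.4  6. ] ang 2.2 box [272, 200, 6, 36, 98]
```

View pics/end2.png

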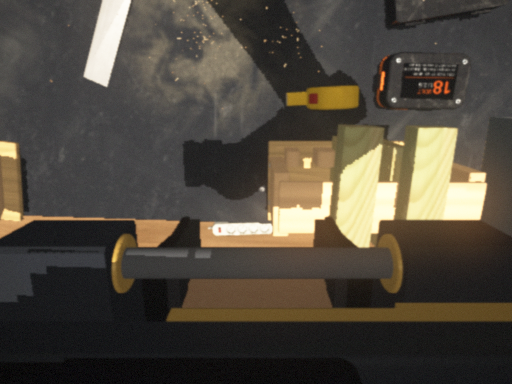

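Both battens, at (360,180) and (428,170), lie flat across the sheet with tops at 0.168 m. The sheet is flat at 0.136 m and the bystanders have not moved. Handing in.

```bash
python3 -c "
from h import *
print(finish_job())"
```

```text
the job is handed in; nothing more can be done
None
```

The job is handed in, no verdict returned: both deck pieces present stand fully down in slots of their own, the separator sheet lies flat and centred on the end posts, both battens lie across it about 4 cm either side of the rack middle, and the tape measure and battery were left untouched.

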